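Strip a split insulator mould, sort the castings and lock the mould up again

TASK

Unlock the split mould by turning its red cam wing back, draw the handled half all the way back, and lift every casting out. Stand each one, stud up, in the blue row whose glued-in sample has the same stud length. When all are sorted, push the mould shut again and turn the cam until it draws the halves tight; leave the solder spool, flux bottle and screwdriver where they are.

Things in the scene. Friction and masses are not known exactly. Their poses are not given: they have to be found in the camera images.
- mould: Aluminium split mould, fixed to the bench. Origin on the bench under the middle of a row of six cavities: local y along the row (cavities at y = -110, -66, -22, 22, 66, 110 mm, x = 0), local -x to the front, the moving half. Cavity floors 8 mm above the bench, 20 mm deep: a drum's top is flush with the fixed half's top, 28 mm above the bench. Base plate 8 mm thick, front edge at x = -46 mm.
- bar (a joint): Slide of the mould's front half, m: 0 shut, grows along the mould's -x, stop at 0.016. Top 34 mm above the bench. Shut, its lip overhangs the drums' rims by 6 mm: nothing lifts out until it is back 10 mm or more. Friction 2 N; a spring plunger (8 N when shut) pushes it out to 0.0045 when the cam does not hold it. It carries the headed stud that the cam draws in.
- bar_handle (a point): Middle of the black pull handle of the moving half: a round level bar, 10 mm diameter, 90 mm long along the mould's y, its axis 30 mm above the bench and 38 mm in front of the half's front face (67 mm in front of the cavities when shut, moving with the half). Fingers fit either side of it from above.
- cam (a joint): Cam lock at the row's +y end, rad: 0 released (stop), grows clockwise seen from above, stop 1.45. Below 0.2 its slot's mouth lets the stud in or out. With the half within 5 mm of shut, turning clockwise catches the stud's head at about 0.5, draws the halves tight by 1.2 and holds from there. Stays where left (0.12 N m friction). Starts locked at 1.25 to 1.42.
- cam_wing (a point): On the cam's vertical axis, 60 mm above the bench, at gripping height of its red wing: a bar 46 mm long, 12 mm thick, from 42 to 68 mm above the bench. Site x runs along the wing, which lies along the mould's x when the cam is at 0. The cam plate below it, 31 mm in radius, reaches 39 mm above the bench: keep the fingertips above that.
- short_1: Stand-off insulator casting: red epoxy drum, 34 mm diameter, 20 mm tall, waisted, with a smooth steel stud of 10 mm diameter rising 18 mm above its flat top; about 50 g. Origin at the centre of its flat underside, z along the stud. The castings differ only in stud length. Starts stud up in any one of the mould's cavities, or is absent.
- short_2: Stand-off insulator casting: red epoxy drum, 34 mm diameter, 20 mm tall, waisted, with a smooth steel stud of 10 mm diameter rising 18 mm above its flat top; about 50 g. Origin at the centre of its flat underside, z along the stud. The castings differ only in stud length. Starts stud up in any one of the mould's cavities, or is absent.
- short_3: Stand-off insulator casting: red epoxy drum, 34 mm diameter, 20 mm tall, waisted, with a smooth steel stud of 10 mm diameter rising 18 mm above its flat top; about 50 g. Origin at the centre of its flat underside, z along the stud. The castings differ only in stud length. Starts stud up in any one of the mould's cavities, or is absent.
- long_1: Stand-off insulator casting: red epoxy drum, 34 mm diameter, 20 mm tall, waisted, with a smooth steel stud of 10 mm diameter rising 32 mm above its flat top; about 55 g. Origin at the centre of its flat underside, z along the stud. The castings differ only in stud length. Starts stud up in any one of the mould's cavities, or is absent.
- long_2: Stand-off insulator casting: red epoxy drum, 34 mm diameter, 20 mm tall, waisted, with a smooth steel stud of 10 mm diameter rising 32 mm above its flat top; about 55 g. Origin at the centre of its flat underside, z along the stud. The castings differ only in stud length. Starts stud up in any one of the mould's cavities, or is absent.
- long_3: Stand-off insulator casting: red epoxy drum, 34 mm diameter, 20 mm tall, waisted, with a smooth steel stud of 10 mm diameter rising 32 mm above its flat top; about 55 g. Origin at the centre of its flat underside, z along the stud. The castings differ only in stud length. Starts stud up in any one of the mould's cavities, or is absent.
- row_short: Blue open row for castings with the short stud: a channel along local x, 198 x 52 x 24 mm outside, walls and floor 4 mm, fixed. Origin at its underside's centre, 6 mm above the bench (on a black rack): floor 10 mm above the bench. A sample with a 18 mm stud is glued in at x = 72 mm; castings go anywhere from there to the near end, x = -95 mm.
- row_long: Blue open row for castings with the long stud: a channel along local x, 198 x 52 x 24 mm outside, walls and floor 4 mm, fixed. Origin at its underside's centre, 6 mm above the bench (on a black rack): floor 10 mm above the bench. A sample with a 32 mm stud is glued in at x = 72 mm; castings go anywhere from there to the near end, x = -95 mm.
- solder_spool: Grey spool of solder, 52 mm diameter, 44 mm tall, standing on the bench; origin at its underside. Not to be moved.
- flux_bottle: White flux bottle with a blue cap, 36 mm diameter, 75 mm tall; origin at its underside. Not to be moved.
- screwdriver: Yellow-handled screwdriver, 170 mm long, lying on the bench left of the mould; origin at its middle. Not to be moved.
Not all that is in view belongs to the job. Leave any black look-alike of the short_1 alone. Leave any purple look-alike of the long_3 alone.

How it is judged:
By the outcome, as a careful person would: the job done as asked, in the order asked, and still so for the second after the job is handed in, with the robot touching nothing.
Of short_1, short_2, short_3, long_1, long_2, long_3 only 4 to 6 are there at a start; the rules pass over those that are not, and their reading is None.
At some moment in a run one of short_1, short_2, short_3, long_1, long_2, long_3 may be knocked a few centimetres aside while the robot is not near it.
It also fails if it takes over 210 s, if anything falls off the work surface, if the arm or the gripper's body presses on something with over 40 N, if the wrist force passes 120 N, or if a joint passes its speed limit or range.

ROBOT

A 6-joint arm with a two-finger parallel gripper is mounted at the origin on the work surface. World frame = base frame: x ahead of the robot, y to its left, z up, the work surface at z = 0. Lengths are in mm, angles in rad, forces in N, time in s.
With the tool pointing down it reaches from about 400 to 925 mm from the base axis. Payload 12.5 kg.
Tool frame: the origin (TCP) lies on the centre line of the jaws, within the pads' length; the fingertips stand 14 mm ahead of it and the grasp point (between the pads) lies 5 mm behind it; z points along the fingers, y is the direction in which the jaws open and shut (so a half turn about z gives the same grasp; the last joint's range is limited). The gripper opens to 95 mm and grips with 3 to 60 N. Pads are 20 mm wide; open, the fingers measure 119 mm over their backs; the gripper's body (75 mm by 180 mm) begins 59 mm behind the grasp point.
Start: joints at [0.997, 0.491, 1.559, -0, 1.092, -0.106], TCP at [281.814, 557.876, 228.661] pointing down, gripper open.
Joint ranges: [-3.1, 3.1], [-0.84, 2.19], [0.05, 2.79], [-1.13, 4.28], [0.06, 2.93], [-2.69, 2.69]. Speed limits (rad/s): [2.22, 2.22, 2.79, 3.14, 3.14, 3.14].

INTERFACE

Orientations are given as [roll, pitch, yaw] about the fixed x, y, z axes, in that order (R = Rz(yaw) Ry(pitch) Rx(roll)).
In Python, from cell import * gives the robot as it stands.
- The arm moves only by the tool play_rows, never from a script. Its argument "moves" is a list of rows, each a list of 7 numbers: the shift along the tool's x, y, z in m, then the turn, a rotation vector about the tool's x, y, z in rad, then the opening in per cent of the stroke, from 0 (shut) to 100 (fully open). In form: [[tx, ty, tz, ax, ay, az, claw], ...]. A call has 1 to 8 rows; each row shifts and turns the pose as measured when the row begins, along the tool's axes as they then stand; what a row does not reach is not made up. A row lasts 1/10 s, in which the tool goes at most 50 mm and 8.59 degrees, less where a joint would pass 70% of its speed; a pose out of reach is approached as far as the arm can. A call is refused whole if a number of a shift passes 0.05 or a number of a turn 0.15, either way. A call with a gripper value outside its range is refused whole. The fingers move at their own pace and stop on an object; the grip force is fixed at half the most. Time passes only in rows, so rows that do not move let the fingers close. It gives the time, the measured TCP pose, the force and the opening at its end, in the units of the state.
- state(): the state, without advancing time (a new reading comes with each control period).
- read_camera(name): name is "scene" or "top"; returns a dict with "img" (384x512x3 uint8, red, green, blue), "fx", "fy", "cx", "cy" (pixels), "R" (3x3) and "t" (3): a world point X has camera coordinates R X + t. Camera axes: x right, y down, z forward; pixel columns grow to the right and rows downward; lengths in mm; the calibration is good to about 2 mm. A picture is of the moment at which its call begins. There is no depth.
- job_done(): hands the job in, once; it reports no verdict.
The state is a dict: "t": time; "joints": joint angles; "qvel": joint speeds; "tau": joint torques, N m; "eef_pos": TCP position; "tcp_rot": TCP orientation; "ft_force": force on the tool from outside, world axes, zero at the start; "moment": the same for the moment, N m; "opening": opening from 0.0 (shut) to 1.0 (fully open).
Only numpy, scipy, OpenCV 4.12 (cv2) and the standard library are available. Lean on these libraries where they do the work, as an engineer would, in place of code of your own. Each camera call takes 0.05 s, during which the arm holds its last target.

## Working session

There is one attempt and no reset: what is moved stays moved. The work goes in short steps, Python scripts to look and compute and a tool call to move; the robot and the scene stay as the last step left them, time stands still between calls to the robot, and variables do not carry over. Pictures are saved under pics/ and viewed, and the job is handed in when it is done.

Besides the shell and the picture viewer there is one more tool, called after ">>>" by a JSON object that holds its "name" and its "arguments", one argument or row to a line. play_rows: Moves the arm, as the interface text tells. Its arguments: {"type":"object","properties":{"moves":{"type":"array"}},"required":["moves"]}

```bash
ls; mkdir -p pics; python3 - <<'E'
from cell import *
import cv2,numpy as np
for n in("scene","top"):
    c=read_camera(n); cv2.imwrite(f"pics/{n}0.png",cv2.cvtColor(cv2.resize(c["img"],(800,600),interpolation=cv2.INTER_CUBIC),cv2.COLOR_RGB2BGR))
    print(n,c["fx"],c["fy"],c["cx"],c["cy"],np.round(c["R"],4).tolist(),c["t"])
print(state())
E
```

```text
pics
scene 346.90833440625227 346.90833440625227 250.98393863479137 193.66492377085928 [[0.2111, 0.9773, 0.015], [0.7923, -0.1621, -0.5882], [-0.5724, 0.1361, -0.8086]] [-197.8998134  -387.98465737 1111.2722528 ]
top 363.5960471473633 363.5960471473633 261.00181322769356 197.73579419284604 [[0.0119, -0.9999, -0.001], [-0.9799, -0.0115, -0.199], [0.199, 0.0033, -0.98]] [ 53.79298216 573.92064773 744.71871486]
{'t': 0.1, 'joints': array([ 9.97365924e-01,  4.91510583e-01,  1.55939358e+00,  2.70518525e-05,
        1.09169472e+00, -1.05585639e-01]), 'qvel': array([-0.0005765 , -0.00057114, -0.00306181,  0.00032522, -0.0003441 ,
       -0.00042597]), 'tau': array([ 2.00148454e-03, -6.13619614e+01, -2.58610082e+01,  6.93137851e-02,
        4.70723142e-02,  1.19116714e-05]), 'eef_pos': array([281.70878833, 557.68621674, 228.11140664]), 'tcp_rot': array([-3.14059456e+00, -1.29906098e-04,  2.67373534e+00]), 'ft_force': array([-0.43407888,  0.41767737, -0.56001261]), 'moment': array([-0.01056869,  0.06913914, -0.00862857]), 'opening': 1.0015106863234713}
```

View pics/scene0.png

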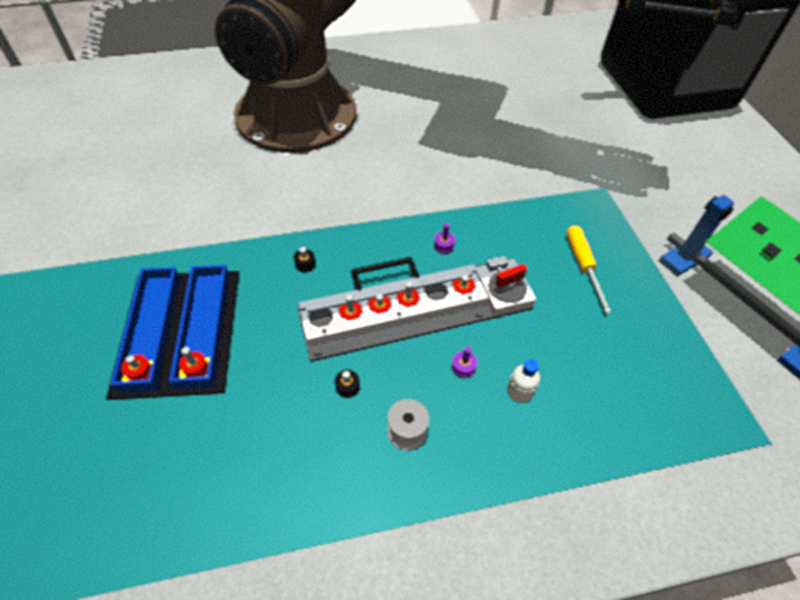

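View pics/top0.png

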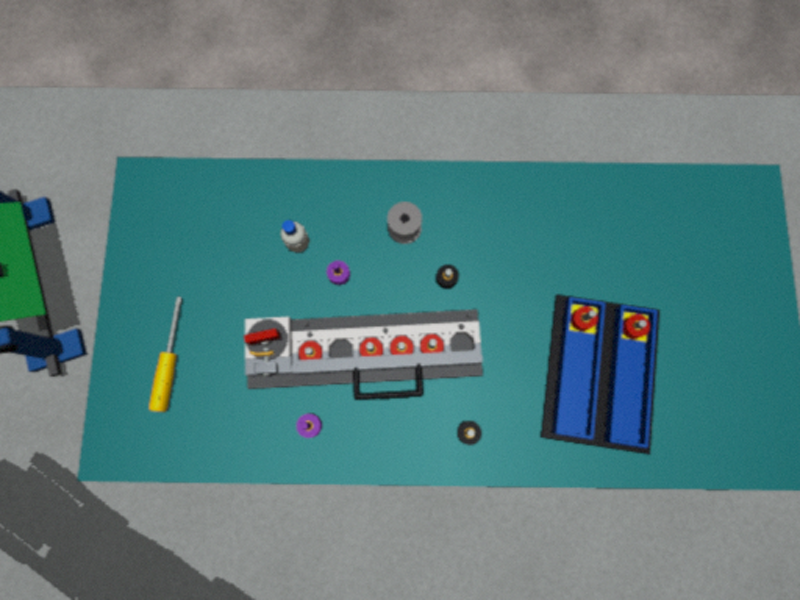

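The top view shows four red castings in the mould, at 800x600 px (310,350), (371,346), (401,344) and (432,342). Cavities (341) and (462) are empty. The two sample rows are on the right, and the black and purple look-alikes lie outside the mould. I'll enlarge next.

```bash
cat > h.py <<'E'
from cell import *
import cv2,numpy as np
def px(c,u,v,z):
    d=np.array([(u-c["cx"])/c["fx"],(v-c["cy"])/c["fy"],1.0]); R=np.array(c["R"]);t=np.array(c["t"])
    o=-R.T@t; d=R.T@d; return o+d*(z-o[2])/d[2]
def pj(c,X):
    p=np.array(c["R"])@np.array(X,float)+np.array(c["t"]); return np.array([c["fx"]*p[0]/p[2]+c["cx"],c["fy"]*p[1]/p[2]+c["cy"]])
def crop(c,u0,v0,u1,v1,k,fn,grid=True,pts=[]):
    im=cv2.cvtColor(c["img"],cv2.COLOR_RGB2BGR)[v0:v1,u0:u1]; im=cv2.resize(im,None,fx=k,fy=k,interpolation=cv2.INTER_CUBIC)
    for p in pts:
        q=(int((p[0]+.5-u0)*k),int((p[1]+.5-v0)*k)); cv2.circle(im,q,3,(0,255,0),1)
    if grid:
        for u in range((u0+9)//10*10,u1,10): cv2.putText(im,str(u),(int((u+.5-u0)*k),8),0,.3,(255,255,255),1); cv2.line(im,(int((u+.5-u0)*k),10),(int((u+.5-u0)*k),14),(255,255,255),1)
        for v in range((v0+9)//10*10,v1,10): cv2.putText(im,str(v),(0,int((v+.5-v0)*k)),0,.3,(255,255,255),1)
    cv2.imwrite("pics/"+fn,im)
E
python3 - <<'E'
from h import *
c=read_camera("top"); np.save("top0.npy",c,allow_pickle=True)
crop(c,150,190,314,260,4.8,"a1.png"); crop(c,340,180,430,295,5,"a2.png")
s=read_camera("scene"); np.save("scene0.npy",s,allow_pickle=True)
crop(s,185,150,350,235,4.8,"a3.png");crop(s,60,160,160,260,5.5,"a4.png")
E
```

```text
(no output)
```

View pics/a1.png

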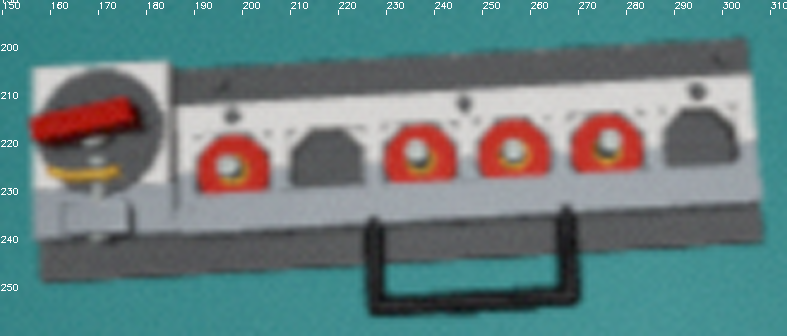

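View pics/a2.png

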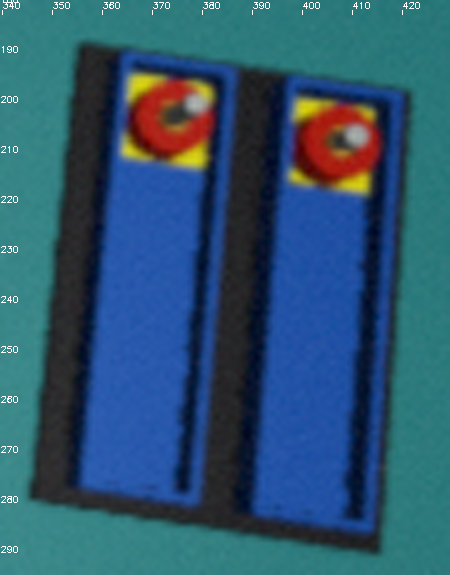

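View pics/a3.png

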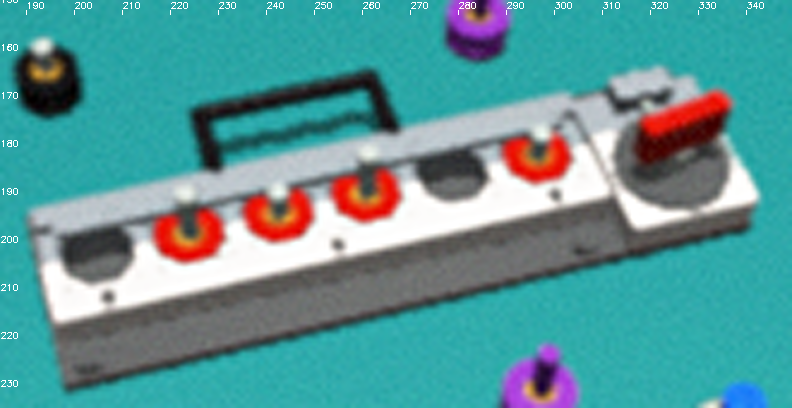

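View pics/a4.png

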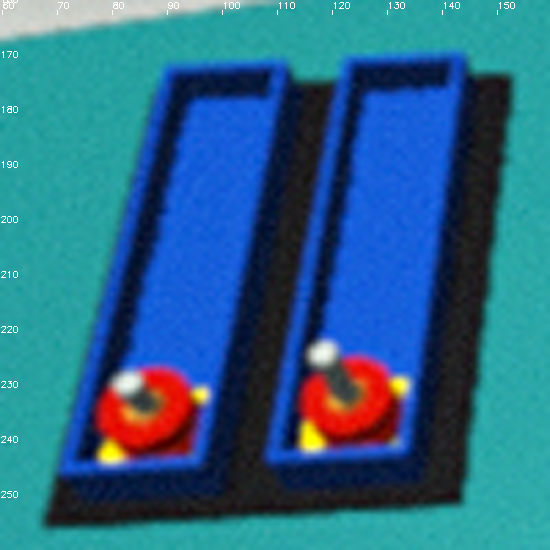

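```bash
cat > fit.py <<'E'
from h import *
from scipy.optimize import least_squares
T=np.load("top0.npy",allow_pickle=True).item();S=np.load("scene0.npy",allow_pickle=True).item()
tt=[(197.4,224.3),(236.8,221.2),(256.8,221.2),(276.2,219.7)]
ss=[(297.2,177),(261.2,181.2),(242.6,189.3),(223.25,189.7)]
for a,b in zip(tt,ss):
    r=least_squares(lambda X:np.r_[pj(T,X)-a,pj(S,X)-b],[600,0,40]); print("tip",r.x.round(1),r.fun.round(2))
def a1(x,y):return (150+x/4.8-.5,190+y/4.8-.5)
def a3(x,y):return (185+x/4.8-.5,150+y/4.8-.5)
def tr(p,x):
    c,s=np.cos(x[2]),np.sin(x[2]); return [x[0]+c*p[0]-s*p[1],x[1]+s*p[0]+c*p[1],p[2]]
obs=[(T,(-67,45,35),a1(376,304)),(T,(-67,-45,35),a1(570,296)),(S,(-67,45,35),a3(373,75)),(S,(-67,-45,35),a3(202,110)),
]
for k,y in enumerate((110,22,-22,-66)):
    hh=[46,60,46,46][k] if 0 else None
    obs.append((T,(0,y,"h%d"%k),tt[k]));obs.append((S,(0,y,"h%d"%k),ss[k]))
def f(x):
    r=[]
    for c,p,o in obs:
        z=p[2] if not isinstance(p[2],str) else x[3+int(p[2][1])]
        r+=list(pj(c,tr((p[0],p[1],z),x))-o)
    return r
r=least_squares(f,[650,0,0,50,50,50,50]);print("mould",r.x.round(3));print(np.array(r.fun).reshape(-1,2).round(2).tolist())
def q(x,y):return (340+x/5-.5,180+y/5-.5)
for nm,cs in(("long",[(122,52),(240,68),(198,507),(72,490)]),("short",[(287,77),(410,92),(375,535),(240,515)])):
    print(nm,[px(T,*q(*p),30)[:2].round(1).tolist() for p in cs]); P=[(99,26,30),(99,-26,30),(-99,-26,30),(-99,26,30)]
    g=least_squares(lambda x:np.concatenate([pj(T,tr(p,x))-q(*o) for p,o in zip(P,cs)]),[650,-200,0]);print(g.x.round(3),g.fun.round(2))
# wing ends top z=68
for p in((32,125),(135,108)): print("wing",px(T,*a1(*p),68).round(1), )
m=r.x
for d in [0]:
  for p in((32,133),(137,112)): print(px(T,*a1(*p),55).round(1))
E
python3 fit.py
```

```text
tip [514.4 200.8  44. ] [-0.05 -0.01 -0.06  0.01]
tip [520.4 112.7  58.1] [-0.02 -0.   -0.02  0.  ]
tip [523.   69.4  42.6] [-0.02 -0.   -0.02  0.  ]
tip [525.   26.1  55.4] [ 0.33  0.04  0.34 -0.02]
mould [5.22007e+02 9.13630e+01 6.00000e-02 4.42750e+01 5.79630e+01 4.28800e+01
 5.62720e+01]
[[-0.0, 0.34], [0.39, 0.0], [0.05, -0.94], [-0.48, -0.86], [-0.23, -0.45], [0.23, 0.21], [-0.3, -0.11], [0.28, 0.08], [-0.03, -0.15], [0.03, 0.03], [0.61, -0.45], [0.14, 0.14]]
long [[600.0, -175.2], [593.1, -228.8], [396.7, -199.3], [403.3, -144.6]]
[ 4.98221e+02 -1.86949e+02 -1.50000e-01] [ 0.38  0.   -0.59  0.37 -0.64  0.1   0.84 -0.42]
short [[589.1, -250.1], [582.8, -305.8], [385.7, -275.7], [393.5, -217.4]]
[ 4.87734e+02 -2.62230e+02 -1.56000e-01] [ 0.81 -0.18 -1.04  0.55 -1.47 -0.1   1.69 -0.21]
wing [529.3 286.2  68. ]
wing [537.6 240.4  68. ]
[527.6 289.8  55. ]
[537.8 242.4  55. ]
```

```bash
cat > plan.py <<'E'
import sys
from h import *
from scipy.spatial.transform import Rotation as Ro
def plan(tx,ty,tz,yaw,step=45,claw=100,tilt=True):
    s=state(); p=s["eef_pos"].copy(); R=Ro.from_euler("xyz",s["tcp_rot"]); T=np.array([tx,ty,tz],float)
    G=Ro.from_euler("xyz",[np.pi,0,yaw]); rows=[]
    d=T-p; rv=(R.inv()*G).as_rotvec()
    n=max(int(np.ceil(np.linalg.norm(d)/step)),int(np.ceil(np.linalg.norm(rv)/.14)),1)
    print("t",round(s["t"],2),"pos",p.round(1),"rot",s["tcp_rot"].round(3),"F",s["ft_force"].round(1),"op",round(s["opening"],3),"q6",s["joints"][5].round(2),"n",n)
    print("togo",d.round(1),rv.round(3))
    for i in range(n):
        sh=R.inv().apply(d/n)/1000
        print([round(float(v),4) for v in sh]+[round(float(v),3) for v in rv/n]+[claw]);R=R*Ro.from_rotvec(rv/n)
if __name__=="__main__":
    a=[float(v) for v in sys.argv[1:]]; plan(*a[:4],*(a[4:]))
E
python3 - <<'E'
exec(open('fit.py').read().split("obs=")[0])
a,b=a1(84,117),a3(683,112)
r=least_squares(lambda X:np.r_[pj(T,X)-a,pj(S,X)-b],[600,0,40]); print("wing",r.x.round(1),r.fun.round(2))
r=least_squares(lambda X:np.r_[pj(T,[*X,68])-a,pj(S,[*X,68])-b],[600,0]); print("wing",r.x.round(1),r.fun.round(2))
print(px(T,*a1(111,134),39),px(S,*a3(672,157),39))
E
python3 plan.py 533 263 150 1.80
```

```text
tip [514.4 200.8  44. ] [-0.05 -0.01 -0.06  0.01]
tip [520.4 112.7  58.1] [-0.02 -0.   -0.02  0.  ]
tip [523.   69.4  42.6] [-0.02 -0.   -0.02  0.  ]
tip [525.   26.1  55.4] [ 0.33  0.04  0.34 -0.02]
wing [533.3 262.9  66.8] [ 0.21  0.06  0.23 -0.03]
wing [533.5 262.6] [ 0.23 -0.12  0.21 -0.28]
[529.83554864 257.65704653  39.        ] [538.32518229 260.59968017  39.        ]
t 0.2 pos [281.7 557.7 228.3] rot [-3.141 -0.     2.674] F [-0.3 -0.3 -0.3] op 0.998 q6 -0.11 n 9
togo [ 251.3 -294.7  -78.3] [-0.001  0.     0.874]
[-0.0397, -0.0166, 0.0087, -0.0, 0.0, 0.097, 100]
[-0.0411, -0.0127, 0.0087, -0.0, 0.0, 0.097, 100]
[-0.0422, -0.0087, 0.0087, -0.0, 0.0, 0.097, 100]
[-0.0428, -0.0045, 0.0087, -0.0, 0.0, 0.097, 100]
[-0.043, -0.0004, 0.0087, -0.0, 0.0, 0.097, 100]
[-0.0429, 0.0038, 0.0087, -0.0, 0.0, 0.097, 100]
[-0.0423, 0.0079, 0.0087, -0.0, 0.0, 0.097, 100]
[-0.0413, 0.012, 0.0087, -0.0, 0.0, 0.097, 100]
[-0.04, 0.0159, 0.0087, -0.0, 0.0, 0.097, 100]
```

>>> {"name": "play_rows", "arguments": {
  "moves": [
    [-0.04, -0.0166, 0.0, 0, 0, 0.097, 100],
    [-0.041, -0.0127, 0.0, 0, 0, 0.097, 100],
    [-0.042, -0.0087, 0.0, 0, 0, 0.097, 100],
    [-0.043, -0.0045, 0.009, 0, 0, 0.097, 100],
    [-0.043, 0, 0.012, 0, 0, 0.097, 100],
    [-0.043, 0.004, 0.012, 0, 0, 0.097, 100],
    [-0.042, 0.008, 0.012, 0, 0, 0.097, 80],
    [-0.041, 0.012, 0.012, 0, 0, 0.097, 60]
  ]
}}

```text
t: 1.0
eef_pos: [508.0, 289.3, 170.0]
tcp_rot: [3.139, -0.001, 1.877]
ft_force: [-0.3, 1.2, -0.3]
opening: 0.884
```

```bash
python3 plan.py 533.5 262 120 1.80 45 50
```

```text
t 1.0 pos [508.  289.3 170. ] rot [ 3.139e+00 -1.000e-03  1.877e+00] F [-0.3  1.2 -0.3] op 0.884 q6 0.1 n 2
togo [ 25.5 -27.3 -50. ] [ 0.002 -0.001  0.077]
[-0.0169, 0.008, 0.025, 0.001, -0.001, 0.039, 50.0]
[-0.0165, 0.0087, 0.025, 0.001, -0.001, 0.039, 50.0]
```

>>> {"name": "play_rows", "arguments": {
  "moves": [
    [-0.017, 0.008, 0.02, 0, 0, 0.039, 50],
    [-0.0165, 0.0087, 0.02, 0, 0, 0.039, 50],
    [0, 0, 0, 0, 0, 0, 50],
    [0, 0, 0, 0, 0, 0, 50]
  ]
}}

```text
t: 1.4
eef_pos: [537.0, 255.8, 127.1]
tcp_rot: [3.142, -0.001, 1.787]
ft_force: [-1.2, 1.2, 0.6]
opening: 0.551
```

```bash
python3 plan.py 533.5 262 57 1.80 30 50; python3 - <<'E'
from h import *
c=read_camera("top");crop(c,140,150,290,260,5,"b1.png")
c=read_camera("scene");crop(c,250,110,380,220,5,"b2.png")
E
```

```text
t 1.4 pos [537.  255.8 127.1] rot [ 3.142e+00 -1.000e-03  1.787e+00] F [-1.2  1.2  0.6] op 0.551 q6 0.12 n 3
togo [ -3.5   6.2 -70.1] [ 0.    -0.001 -0.013]
[0.0022, -0.0007, 0.0234, 0.0, -0.0, -0.004, 50.0]
[0.0022, -0.0007, 0.0234, 0.0, -0.0, -0.004, 50.0]
[0.0023, -0.0007, 0.0234, 0.0, -0.0, -0.004, 50.0]
```

View pics/b2.png

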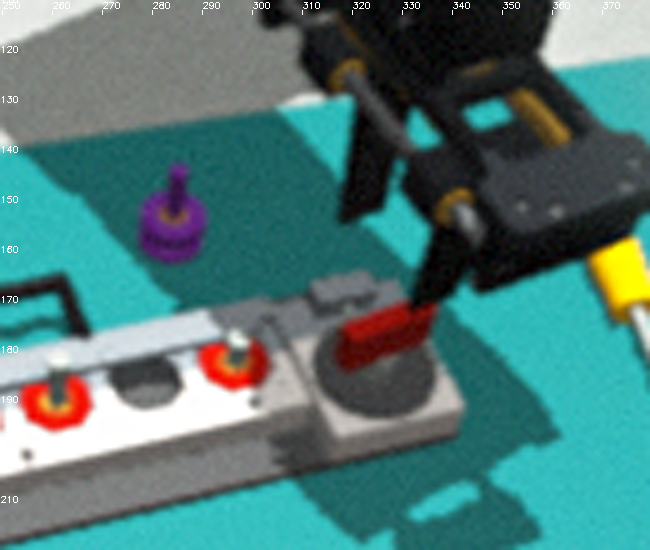

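The fingers straddle the red wing from above at (330,170). I'll descend.

>>> {"name": "play_rows", "arguments": {
  "moves": [
    [0.002, -0.0007, 0.023, 0, 0, -0.004, 50],
    [0.002, -0.0007, 0.022, 0, 0, -0.004, 50],
    [0.002, -0.0007, 0.014, 0, 0, -0.004, 50],
    [0, 0, 0.003, 0, 0, 0, 50],
    [0, 0, 0, 0, 0, 0, 50]
  ]
}}

```text
t: 2.0
eef_pos: [532.8, 267.2, 69.3]
tcp_rot: [3.132, -0.002, 1.809]
ft_force: [-0.3, -0.4, -0.1]
opening: 0.504
```

```bash
python3 plan.py 533.5 262 57 1.80 30 50
```

```text
t 2.0 pos [532.8 267.2  69.3] rot [ 3.132e+00 -2.000e-03  1.809e+00] F [-0.3 -0.4 -0.1] op 0.504 q6 0.11 n 1
togo [  0.7  -5.2 -12.3] [ 0.009 -0.002  0.009]
[-0.0052, -0.0006, 0.0123, 0.009, -0.002, 0.009, 50.0]
```

>>> {"name": "play_rows", "arguments": {
  "moves": [
    [-0.005, 0, 0.009, 0.009, -0.002, 0, 50],
    [0, 0, 0.003, 0, 0, 0, 50],
    [0, 0, 0, 0, 0, 0, 50]
  ]
}}

```text
t: 2.3
eef_pos: [534.8, 262.9, 58.8]
tcp_rot: [3.139, -0.0, 1.81]
ft_force: [0.5, -0.5, -0.1]
opening: 0.5
```

```bash
python3 plan.py 533.5 262 57 1.80 30 50
```

```text
t 2.3 pos [534.8 262.9  58.8] rot [ 3.139 -0.     1.81 ] F [ 0.5 -0.5 -0.1] op 0.5 q6 0.11 n 1
togo [-1.3 -0.9 -1.8] [ 0.003 -0.     0.01 ]
[-0.0006, -0.0015, 0.0018, 0.003, -0.0, 0.01, 50.0]
```

Close on the wing.

>>> {"name": "play_rows", "arguments": {
  "moves": [
    [0, -0.0015, 0.001, 0, 0, 0, 0],
    [0, 0, 0, 0, 0, 0, 0],
    [0, 0, 0, 0, 0, 0, 0],
    [0, 0, 0, 0, 0, 0, 0],
    [0, 0, 0, 0, 0, 0, 0],
    [0, 0, 0, 0, 0, 0, 0]
  ]
}}

```text
t: 2.9
eef_pos: [533.9, 262.4, 58.6]
tcp_rot: [3.137, -0.0, 1.809]
ft_force: [1.4, 0.7, -1.6]
opening: 0.121
```

```bash
python3 plan.py 533.5 262 57 1.80 30 0
```

```text
t 2.9 pos [533.9 262.4  58.6] rot [ 3.137 -0.     1.809] F [ 1.4  0.7 -1.6] op 0.121 q6 0.11 n 1
togo [-0.4 -0.4 -1.6] [ 0.005 -0.     0.009]
[-0.0003, -0.0005, 0.0016, 0.005, -0.0, 0.009, 0.0]
```

>>> {"name": "play_rows", "arguments": {
  "moves": [
    [0, 0, 0, 0, 0, -0.1, 0],
    [0, 0, 0, 0, 0, -0.12, 0],
    [0, 0, 0, 0, 0, -0.12, 0],
    [0, 0, 0, 0, 0, -0.12, 0]
  ]
}}

```text
t: 3.3
eef_pos: [534.7, 262.8, 58.6]
tcp_rot: [3.135, 0.002, 2.282]
ft_force: [0.9, 0.6, -0.6]
opening: 0.126
```

```bash
python3 plan.py 533.9 262.4 58 3.2 30 0;python3 -c "
from h import *;print(state()['moment'])"
```

```text
t 3.3 pos [534.7 262.8  58.6] rot [3.135e+00 2.000e-03 2.282e+00] F [ 0.9  0.6 -0.6] op 0.126 q6 -0.37 n 7
togo [-0.8 -0.4 -0.6] [ 0.005  0.004 -0.918]
[0.0, -0.0001, 0.0001, 0.001, 0.001, -0.131, 0.0]
[0.0, -0.0001, 0.0001, 0.001, 0.001, -0.131, 0.0]
[0.0001, -0.0001, 0.0001, 0.001, 0.001, -0.131, 0.0]
[0.0001, -0.0001, 0.0001, 0.001, 0.001, -0.131, 0.0]
[0.0001, -0.0001, 0.0001, 0.001, 0.001, -0.131, 0.0]
[0.0001, -0.0001, 0.0001, 0.001, 0.001, -0.131, 0.0]
[0.0001, -0.0001, 0.0001, 0.001, 0.001, -0.131, 0.0]
[ 0.15059464 -0.03970964 -0.13289601]
```

Turning freely.

>>> {"name": "play_rows", "arguments": {
  "moves": [
    [0, 0, 0, 0, 0, -0.13, 0],
    [0, 0, 0, 0, 0, -0.13, 0],
    [0, 0, 0, 0, 0, -0.13, 0],
    [0, 0, 0, 0, 0, -0.13, 0],
    [0, 0, 0, 0, 0, -0.13, 0],
    [0, 0, 0, 0, 0, -0.1, 0],
    [0, 0, 0, 0, 0, -0.08, 0],
    [0, 0, 0, 0, 0, 0, 0]
  ]
}}

```text
t: 4.1
eef_pos: [535.3, 264.2, 58.6]
tcp_rot: [3.137, 0.007, -3.135]
ft_force: [1.2, 0.2, -0.4]
opening: 0.126
```

```bash
python3 plan.py 533.9 262.4 58 3.2 30 0;python3 -c "
from h import *;print(state()['moment'])"
```

```text
t 4.1 pos [535.3 264.2  58.6] rot [ 3.137  0.007 -3.135] F [ 1.2  0.2 -0.4] op 0.126 q6 -1.23 n 1
togo [-1.4 -1.8 -0.6] [ 0.005  0.007 -0.051]
[0.0014, -0.0018, 0.0006, 0.005, 0.007, -0.051, 0.0]
[-0.20840745  0.09846415  0.10825713]
```

>>> {"name": "play_rows", "arguments": {
  "moves": [
    [0, 0, 0, 0, 0, -0.05, 0],
    [0, 0, 0, 0, 0, -0.03, 0],
    [0, 0, 0, 0, 0, 0, 0]
  ]
}}

```text
t: 4.4
eef_pos: [535.3, 264.3, 58.6]
tcp_rot: [3.137, 0.007, -3.059]
ft_force: [0.6, 0.3, -0.3]
opening: 0.127
```

```bash
python3 plan.py 533.9 262.4 58 3.2 30 0;python3 - <<'E'
from h import *
print(state()['moment'])
c=read_camera("top");crop(c,140,150,310,260,4.7,"b3.png")
E
```

```text
t 4.4 pos [535.3 264.3  58.6] rot [ 3.137  0.007 -3.059] F [ 0.6  0.3 -0.3] op 0.127 q6 -1.31 n 1
togo [-1.4 -1.9 -0.6] [0.005 0.007 0.024]
[0.0016, -0.0018, 0.0006, 0.005, 0.007, 0.024, 0.0]
[-0.01258419  0.05849029 -0.29317368]
```

View pics/b3.png

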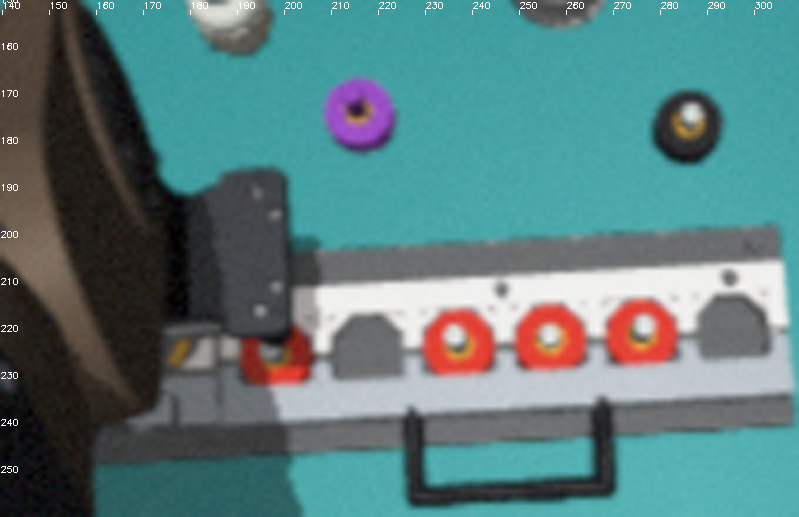

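The wing is at its stop: yaw is 3.22 against 3.20 for zero, and the moment has risen. I'll release and go to the handle.

>>> {"name": "play_rows", "arguments": {
  "moves": [
    [0, 0, 0, 0, 0, 0, 50],
    [0, 0, 0, 0, 0, 0, 50],
    [0, 0, 0, 0, 0, 0, 50],
    [0, 0, -0.025, 0, 0, 0, 50],
    [0, 0, -0.035, 0, 0, 0, 50],
    [0, 0, -0.01, 0, 0, 0, 50]
  ]
}}

```text
t: 5.05
eef_pos: [533.8, 263.4, 128.6]
tcp_rot: [3.139, 0.002, -3.063]
ft_force: [-0.3, 0.6, -0.2]
opening: 0.494
```

```bash
python3 plan.py 451 87 110 1.63 45 45
```

```text
t 5.05 pos [533.8 263.4 128.6] rot [ 3.139e+00  2.000e-03 -3.063e+00] F [-0.3  0.6 -0.2] op 0.494 q6 -1.3 n 12
togo [ -82.8 -176.4  -18.6] [ 4.00e-03 -1.00e-03  1.59e+00]
[0.008, -0.0141, 0.0015, 0.0, -0.0, 0.133, 45.0]
[0.0061, -0.0151, 0.0015, 0.0, -0.0, 0.133, 45.0]
[0.0041, -0.0157, 0.0015, 0.0, -0.0, 0.133, 45.0]
[0.0019, -0.0161, 0.0015, 0.0, -0.0, 0.133, 45.0]
[-0.0002, -0.0162, 0.0015, 0.0, -0.0, 0.133, 45.0]
[-0.0023, -0.0161, 0.0015, 0.0, -0.0, 0.133, 45.0]
[-0.0045, -0.0156, 0.0015, 0.0, -0.0, 0.133, 45.0]
[-0.0065, -0.0149, 0.0015, 0.0, -0.0, 0.133, 45.0]
[-0.0084, -0.0139, 0.0015, 0.0, -0.0, 0.133, 45.0]
[-0.0102, -0.0127, 0.0015, 0.0, -0.0, 0.133, 45.0]
[-0.0117, -0.0112, 0.0015, 0.0, -0.0, 0.133, 45.0]
[-0.0131, -0.0096, 0.0015, 0.0, -0.0, 0.133, 45.0]
```

>>> {"name": "play_rows", "arguments": {
  "moves": [
    [0.008, -0.014, 0, 0, 0, 0.133, 45],
    [0.006, -0.015, 0, 0, 0, 0.133, 45],
    [0.004, -0.016, 0, 0, 0, 0.133, 45],
    [0.002, -0.016, 0, 0, 0, 0.133, 45],
    [0, -0.016, 0, 0, 0, 0.133, 45],
    [-0.002, -0.016, 0, 0, 0, 0.133, 45],
    [-0.0045, -0.0156, 0, 0, 0, 0.133, 45],
    [-0.0065, -0.015, 0, 0, 0, 0.133, 45]
  ]
}}

```text
t: 5.85
eef_pos: [473.9, 144.4, 127.3]
tcp_rot: [3.137, -0.001, 2.117]
ft_force: [0.1, 0.7, 0.8]
opening: 0.451
```

```bash
python3 plan.py 451 87 110 1.63 45 45
```

```text
t 5.85 pos [473.9 144.4 127.3] rot [ 3.137e+00 -1.000e-03  2.117e+00] F [0.1 0.7 0.8] op 0.451 q6 -0.39 n 4
togo [-22.9 -57.4 -17.3] [ 0.005 -0.002  0.487]
[-0.0093, -0.0124, 0.0043, 0.001, -0.001, 0.122, 45.0]
[-0.0107, -0.0111, 0.0043, 0.001, -0.001, 0.122, 45.0]
[-0.012, -0.0098, 0.0043, 0.001, -0.001, 0.122, 45.0]
[-0.0131, -0.0082, 0.0043, 0.001, -0.001, 0.122, 45.0]
```

>>> {"name": "play_rows", "arguments": {
  "moves": [
    [-0.009, -0.012, 0.004, 0, 0, 0.122, 32],
    [-0.011, -0.011, 0.004, 0, 0, 0.122, 32],
    [-0.012, -0.01, 0.004, 0, 0, 0.122, 32],
    [-0.013, -0.008, 0.004, 0, 0, 0.122, 32],
    [0, 0, 0, 0, 0, 0, 32]
  ]
}}

```text
t: 6.35
eef_pos: [448.0, 84.2, 109.2]
tcp_rot: [3.14, -0.003, 1.603]
ft_force: [0.1, 0.2, 0.9]
opening: 0.319
```

```bash
python3 plan.py 451 87 80 1.63 45 32; python3 - <<'E'
from h import *
c=read_camera("scene");crop(c,180,110,350,230,4.5,"b4.png")
E
```

```text
t 6.35 pos [448.   84.2 109.2] rot [ 3.140e+00 -3.000e-03  1.603e+00] F [0.1 0.2 0.9] op 0.319 q6 0.0 n 1
togo [  3.    2.8 -29.2] [ 0.002 -0.003 -0.027]
[0.0026, 0.003, 0.0292, 0.002, -0.003, -0.027, 32.0]
```

View pics/b4.png

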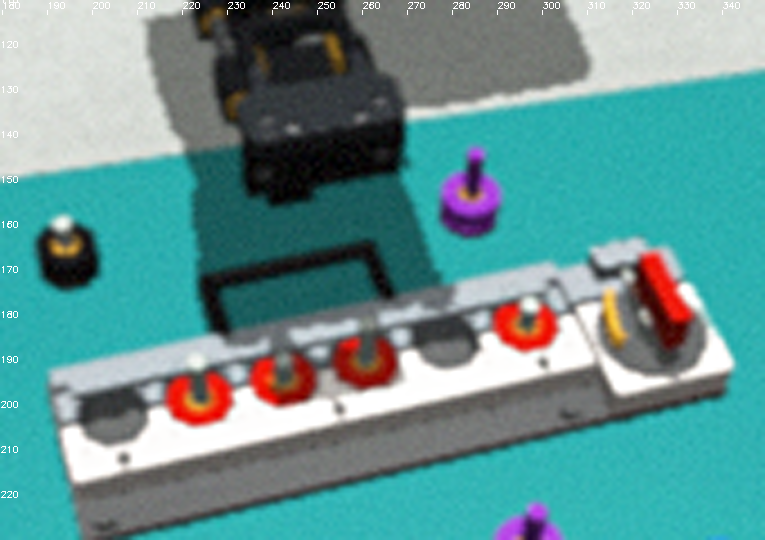

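The wing now lies along mould x and the half has popped out. I'll descend on the handle.

>>> {"name": "play_rows", "arguments": {
  "moves": [
    [0.003, 0.003, 0.025, 0, 0, -0.027, 32],
    [0, 0, 0.025, 0, 0, 0, 32],
    [0, 0, 0.015, 0, 0, 0, 32],
    [0, 0, 0.005, 0, 0, 0, 32]
  ]
}}

```text
t: 6.8
eef_pos: [454.5, 90.2, 38.5]
tcp_rot: [3.133, -0.003, 1.649]
ft_force: [-0.4, -0.4, 1.0]
opening: 0.322
```

```bash
python3 plan.py 451 87 27 1.63 20 32
```

```text
t 6.8 pos [454.5  90.2  38.5] rot [ 3.133e+00 -3.000e-03  1.649e+00] F [-0.4 -0.4  1. ] op 0.322 q6 -0.03 n 1
togo [ -3.5  -3.2 -11.5] [ 0.008 -0.003  0.019]
[-0.003, -0.0039, 0.0114, 0.008, -0.003, 0.019, 32.0]
```

>>> {"name": "play_rows", "arguments": {
  "moves": [
    [-0.003, -0.003, 0.006, 0.008, -0.003, 0.019, 32],
    [0, 0, 0.004, 0, 0, 0, 32],
    [0, 0, 0, 0, 0, 0, 0],
    [0, 0, 0, 0, 0, 0, 0],
    [0, 0, 0, 0, 0, 0, 0],
    [0, 0, 0, 0, 0, 0, 0]
  ]
}}

```text
t: 7.4
eef_pos: [452.4, 87.7, 29.0]
tcp_rot: [3.141, 0.0, 1.634]
ft_force: [0.4, 0.2, -9.4]
opening: 0.095
```

```bash
python3 plan.py 451 87 27 1.63 20 0
```

```text
t 7.4 pos [452.4  87.7  29. ] rot [3.141 0.    1.634] F [ 0.4  0.2 -9.4] op 0.095 q6 -0.01 n 1
togo [-1.4 -0.7 -2. ] [0.001 0.    0.004]
[-0.0006, -0.0014, 0.002, 0.001, 0.0, 0.004, 0.0]
```

>>> {"name": "play_rows", "arguments": {
  "moves": [
    [0, -0.004, 0, 0, 0, 0, 0],
    [0, -0.004, 0, 0, 0, 0, 0],
    [0, -0.004, 0, 0, 0, 0, 0],
    [0, -0.003, 0, 0, 0, 0, 0]
  ]
}}

```text
t: 7.8
eef_pos: [440.4, 86.8, 29.1]
tcp_rot: [3.131, 0.0, 1.634]
ft_force: [20.4, 3.8, -24.6]
opening: 0.098
```

>>> {"name": "play_rows", "arguments": {
  "moves": [
    [0, -0.003, 0, 0, 0, 0, 0],
    [0, -0.003, 0, 0, 0, 0, 0]
  ]
}}

```text
t: 8.0
eef_pos: [440.4, 86.8, 29.1]
tcp_rot: [3.117, 0.0, 1.634]
ft_force: [15.1, 4.1, -20.7]
opening: 0.096
```

>>> {"name": "play_rows", "arguments": {
  "moves": [
    [0, -0.002, 0, 0, 0, 0, 0],
    [0, -0.002, 0, 0, 0, 0, 0]
  ]
}}

```text
t: 8.2
eef_pos: [440.4, 86.9, 29.0]
tcp_rot: [3.107, 0.0, 1.633]
ft_force: [10.0, 1.5, -14.3]
opening: 0.097
```

The half is at its stop after 12 mm of travel. I'll release and lift.

>>> {"name": "play_rows", "arguments": {
  "moves": [
    [0, 0, 0, 0, 0, 0, 32],
    [0, 0, 0, 0, 0, 0, 32],
    [0, 0, 0, 0, 0, 0, 32],
    [0, 0, -0.02, 0.0, 0, 0, 32],
    [0, 0, -0.04, 0, 0, 0, 32],
    [0, 0, -0.045, 0, 0, 0, 32],
    [0, 0, -0.01, 0, 0, 0, 32]
  ]
}}

```text
t: 8.9
eef_pos: [433.3, 86.4, 146.8]
tcp_rot: [3.115, 0.0, 1.633]
ft_force: [0.4, -0.6, -0.6]
opening: 0.323
```

```bash
python3 plan.py 380 -100 180 1.63 45 32; python3 - <<'E'
from h import *
c=read_camera("top");crop(c,150,190,314,290,4.8,"c1.png")
c=read_camera("scene");crop(c,180,110,350,230,4.5,"c2.png")
E
```

```text
t 8.9 pos [433.3  86.4 146.8] rot [3.115 0.    1.633] F [ 0.4 -0.6 -0.6] op 0.323 q6 -0.02 n 5
togo [ -53.3 -186.4   33.2] [0.027 0.    0.003]
[-0.0365, -0.0128, -0.007, 0.005, 0.0, 0.001, 32.0]
[-0.0366, -0.0128, -0.0069, 0.005, 0.0, 0.001, 32.0]
[-0.0366, -0.0128, -0.0068, 0.005, 0.0, 0.001, 32.0]
[-0.0366, -0.0128, -0.0068, 0.005, 0.0, 0.001, 32.0]
[-0.0366, -0.0128, -0.0067, 0.005, 0.0, 0.001, 32.0]
```

View pics/c2.png

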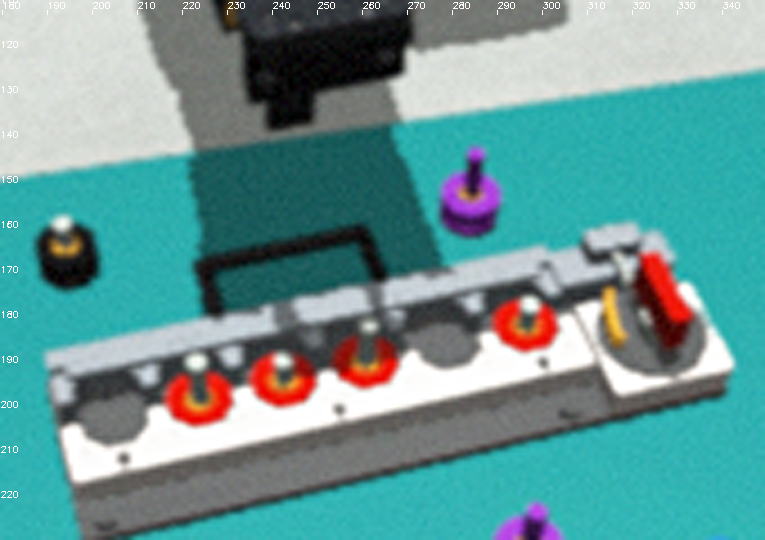

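View pics/c1.png

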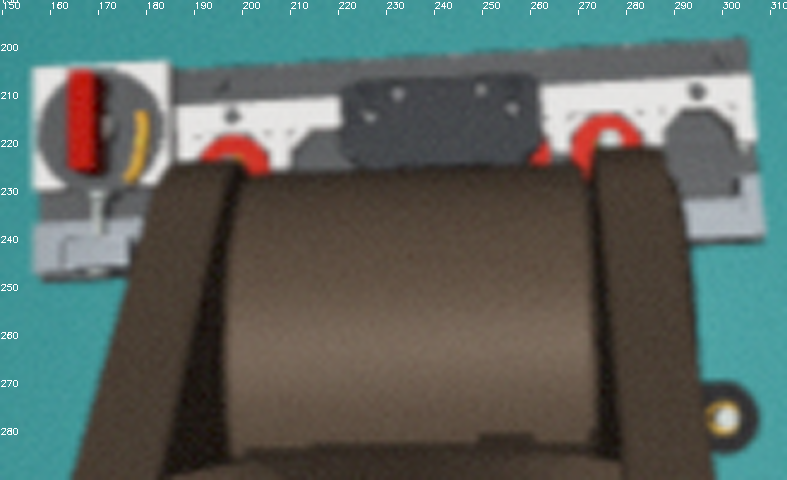

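```bash
python3 - <<'E'
exec(open('fit.py').read().split("obs=")[0])
for n,a,b,z,l in(("long",(378.7,200.1),(118.2,223.5),62,[498.2,-187]),("short",(410.7,206.3),(82.6,229),48,[487.7,-262.2])):
    r=least_squares(lambda X:np.r_[pj(T,X)-a,pj(S,X)-b],[600,0,40]);r2=least_squares(lambda X:np.r_[pj(T,[*X,z])-a,pj(S,[*X,z])-b],[600,0])
    th=-.152;print(n,r.x.round(1),r2.x.round(1),"pred",np.array(l)+72*np.array([np.cos(th),np.sin(th)]))
E
python3 plan.py 526.6 25.5 115 0.06 30 30
```

```text
tip [514.4 200.8  44. ] [-0.05 -0.01 -0.06  0.01]
tip [520.4 112.7  58.1] [-0.02 -0.   -0.02  0.  ]
tip [523.   69.4  42.6] [-0.02 -0.   -0.02  0.  ]
tip [525.   26.1  55.4] [ 0.33  0.04  0.34 -0.02]
long [ 570.5 -198.8   59.9] [ 571.  -198.2] pred [ 569.36985615 -197.90190696]
short [ 560.1 -274.    46.2] [ 560.5 -273.4] pred [ 558.86985615 -273.10190696]
t 9.0 pos [433.   86.4 144.9] rot [3.116 0.    1.633] F [-1.  -0.2  0.3] op 0.319 q6 -0.02 n 12
togo [ 93.6 -60.9 -29.9] [ 0.02  -0.02   1.573]
[-0.0055, 0.0074, 0.0027, 0.002, -0.002, 0.131, 30.0]
[-0.0045, 0.0081, 0.0027, 0.002, -0.002, 0.131, 30.0]
[-0.0034, 0.0086, 0.0027, 0.002, -0.002, 0.131, 30.0]
[-0.0023, 0.009, 0.0027, 0.002, -0.002, 0.131, 30.0]
[-0.0011, 0.0092, 0.0027, 0.002, -0.002, 0.131, 30.0]
[0.0001, 0.0093, 0.0026, 0.002, -0.002, 0.131, 30.0]
[0.0014, 0.0092, 0.0026, 0.002, -0.002, 0.131, 30.0]
[0.0025, 0.0089, 0.0026, 0.002, -0.002, 0.131, 30.0]
[0.0037, 0.0085, 0.0026, 0.002, -0.002, 0.131, 30.0]
[0.0048, 0.008, 0.0026, 0.002, -0.002, 0.131, 30.0]
[0.0058, 0.0073, 0.0025, 0.002, -0.002, 0.131, 30.0]
[0.0067, 0.0065, 0.0025, 0.002, -0.002, 0.131, 30.0]
```

>>> {"name": "play_rows", "arguments": {
  "moves": [
    [-0.0055, 0.0074, 0, 0.002, -0.002, 0.131, 30],
    [-0.0045, 0.008, 0, 0.002, -0.002, 0.131, 30],
    [-0.0034, 0.0086, 0, 0.002, -0.002, 0.131, 30],
    [-0.0023, 0.009, 0, 0.002, -0.002, 0.131, 30],
    [-0.001, 0.009, 0, 0.002, -0.002, 0.131, 30],
    [0, 0.009, 0, 0.002, -0.002, 0.131, 30],
    [0.0014, 0.009, 0, 0.002, -0.002, 0.131, 30],
    [0.0025, 0.009, 0, 0.002, -0.002, 0.131, 30]
  ]
}}

```text
t: 9.8
eef_pos: [489.9, 44.1, 136.5]
tcp_rot: [-3.14, 0.013, 0.546]
ft_force: [-0.4, -0.0, 1.2]
opening: 0.298
```

```bash
python3 plan.py 526.6 25.5 115 0.06 30 30
```

```text
t 9.8 pos [489.9  44.1 136.5] rot [-3.14   0.013  0.546] F [-0.4 -0.   1.2] op 0.298 q6 0.99 n 4
togo [ 36.7 -18.6 -21.5] [0.002 0.013 0.486]
[0.0055, 0.0087, 0.0053, 0.0, 0.003, 0.122, 30.0]
[0.0065, 0.008, 0.0053, 0.0, 0.003, 0.122, 30.0]
[0.0074, 0.0072, 0.0053, 0.0, 0.003, 0.122, 30.0]
[0.0082, 0.0062, 0.0053, 0.0, 0.003, 0.122, 30.0]
```

>>> {"name": "play_rows", "arguments": {
  "moves": [
    [0.0055, 0.0087, 0.004, 0, 0.003, 0.122, 30],
    [0.0065, 0.008, 0.005, 0, 0.003, 0.122, 30],
    [0.0074, 0.0072, 0.005, 0, 0.003, 0.122, 30],
    [0.008, 0.006, 0.005, 0, 0.003, 0.122, 30],
    [0, 0, 0, 0, 0, 0, 30],
    [0, 0, 0, 0, 0, 0, 30]
  ]
}}

```text
t: 10.4
eef_pos: [523.8, 24.2, 107.8]
tcp_rot: [3.141, 0.014, 0.037]
ft_force: [-0.3, 0.6, -0.6]
opening: 0.297
```

```bash
python3 plan.py 526.6 25.5 85 0.06 30 30
```

```text
t 10.4 pos [523.8  24.2 107.8] rot [3.141 0.014 0.037] F [-0.3  0.6 -0.6] op 0.297 q6 1.46 n 1
togo [  2.8   1.3 -22.8] [ 0.     0.014 -0.023]
[0.0032, -0.0012, 0.0227, 0.0, 0.014, -0.023, 30.0]
```

>>> {"name": "play_rows", "arguments": {
  "moves": [
    [0.003, -0.001, 0.015, 0, 0.014, -0.023, 30],
    [0, 0, 0.02, 0, 0, 0, 30],
    [0, 0, 0.015, 0, 0, 0, 30],
    [0, 0, 0.003, 0, 0, 0, 30],
    [0, 0, 0, 0, 0, 0, 30]
  ]
}}

```text
t: 10.9
eef_pos: [524.0, 26.5, 52.6]
tcp_rot: [-3.141, 0.002, 0.077]
ft_force: [-0.3, -0.4, 0.8]
opening: 0.301
```

```bash
python3 plan.py 526.6 25.5 45 0.06 30 30
```

```text
t 10.9 pos [524.   26.5  52.6] rot [-3.141e+00  2.000e-03  7.700e-02] F [-0.3 -0.4  0.8] op 0.301 q6 1.42 n 1
togo [ 2.6 -1.  -7.6] [-0.     0.002  0.017]
[0.0026, 0.0012, 0.0076, -0.0, 0.002, 0.017, 30.0]
```

>>> {"name": "play_rows", "arguments": {
  "moves": [
    [0.002, 0.001, 0.006, 0, 0.002, 0.012, 30],
    [0, 0, 0.001, 0, 0, 0, 30],
    [0, 0, 0, 0, 0, 0, 0],
    [0, 0, 0, 0, 0, 0, 0],
    [0, 0, 0, 0, 0, 0, 0],
    [0, 0, 0, 0, 0, 0, 0]
  ]
}}

```text
t: 11.5
eef_pos: [526.8, 25.7, 47.3]
tcp_rot: [3.141, -0.003, 0.067]
ft_force: [0.6, 0.1, -0.8]
opening: 0.099
```

```bash
python3 plan.py 526.6 25.5 115 0.06 30 0; python3 - <<'E'
from h import *
c=read_camera("scene");crop(c,180,110,350,230,4.5,"c3.png")
E
```

```text
t 11.5 pos [526.8  25.7  47.3] rot [ 3.141e+00 -3.000e-03  6.700e-02] F [ 0.6  0.1 -0.8] op 0.099 q6 1.43 n 3
togo [-0.2 -0.2 67.7] [ 0.    -0.003  0.007]
[-0.0, 0.0001, -0.0226, 0.0, -0.001, 0.002, 0.0]
[-0.0, 0.0001, -0.0226, 0.0, -0.001, 0.002, 0.0]
[-0.0, 0.0001, -0.0226, 0.0, -0.001, 0.002, 0.0]
```

View pics/c3.png

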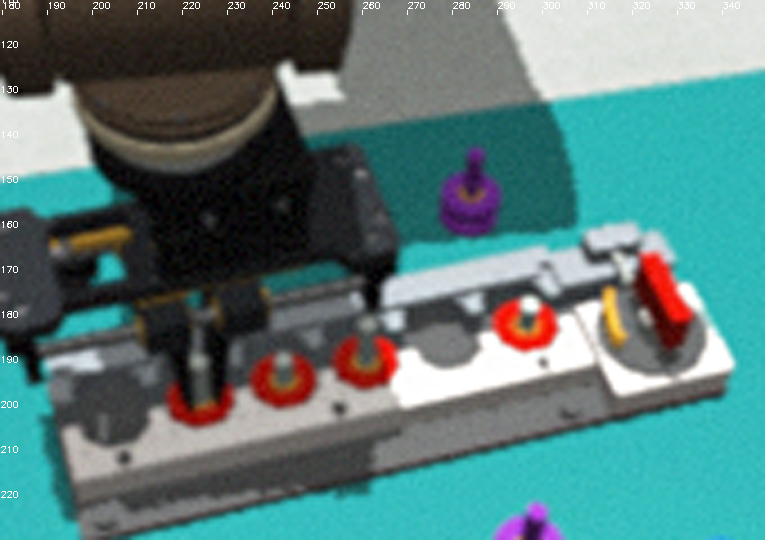

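Stud gripped (opening is about 10 mm). I'll lift.

>>> {"name": "play_rows", "arguments": {
  "moves": [
    [0, 0, -0.015, 0, 0, 0, 0],
    [0, 0, -0.025, 0, 0, 0, 0],
    [0, 0, -0.025, 0, 0, 0, 0],
    [0, 0, -0.015, 0, 0, 0, 0]
  ]
}}

```text
t: 11.95
eef_pos: [525.3, 25.8, 127.8]
tcp_rot: [-3.141, 0.002, 0.067]
ft_force: [-0.3, 0.7, -0.5]
opening: 0.092
```

```bash
python3 plan.py 519 -190 120 0.06 35 0; python3 - <<'E'
from h import *
c=read_camera("scene");crop(c,180,110,350,230,4.5,"c4.png")
E
```

```text
t 11.95 pos [525.3  25.8 127.8] rot [-3.141e+00  2.000e-03  6.700e-02] F [-0.3  0.7 -0.5] op 0.092 q6 1.43 n 7
togo [  -6.3 -215.8   -7.8] [-0.001  0.002  0.007]
[-0.0029, 0.0307, 0.0011, -0.0, 0.0, 0.001, 0.0]
[-0.0029, 0.0307, 0.0011, -0.0, 0.0, 0.001, 0.0]
[-0.0029, 0.0307, 0.0011, -0.0, 0.0, 0.001, 0.0]
[-0.0029, 0.0307, 0.0011, -0.0, 0.0, 0.001, 0.0]
[-0.0028, 0.0307, 0.0011, -0.0, 0.0, 0.001, 0.0]
[-0.0028, 0.0307, 0.0011, -0.0, 0.0, 0.001, 0.0]
[-0.0028, 0.0307, 0.0011, -0.0, 0.0, 0.001, 0.0]
```

View pics/c4.png

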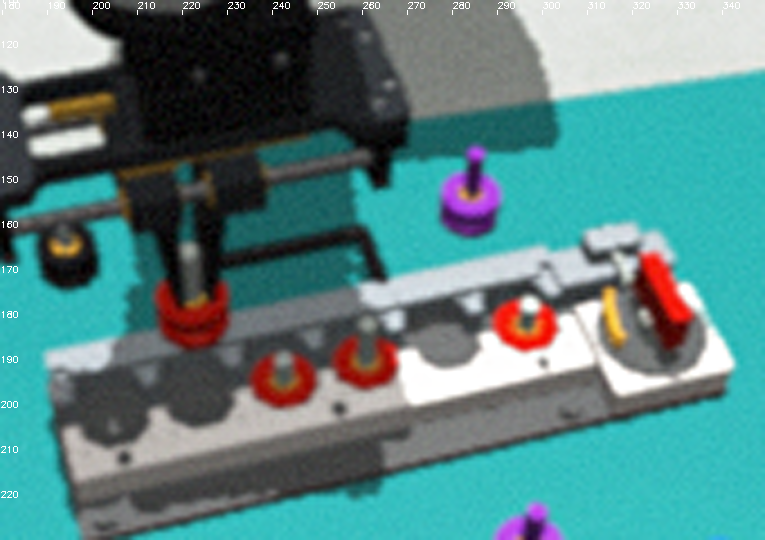

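The casting is held upright at (222,180), and its long stud is clear. I'll carry it to the long row.

>>> {"name": "play_rows", "arguments": {
  "moves": [
    [-0.0029, 0.031, 0, 0, 0, 0, 0],
    [-0.0029, 0.031, 0, 0, 0, 0, 0],
    [-0.0029, 0.031, 0, 0, 0, 0, 0],
    [-0.0029, 0.031, 0, 0, 0, 0, 0],
    [-0.0028, 0.031, 0, 0, 0, 0, 0],
    [-0.0028, 0.03, 0, 0, 0, 0, 0],
    [0, 0.015, 0, 0, 0, 0, 0],
    [0, 0, 0, 0, 0, 0, 0]
  ]
}}

```text
t: 12.8
eef_pos: [521.8, -181.4, 127.2]
tcp_rot: [-3.141, -0.001, 0.069]
ft_force: [-0.2, 0.6, -0.9]
opening: 0.098
```

```bash
python3 plan.py 519 -190 80 0.06 35 0
```

```text
t 12.8 pos [ 521.8 -181.4  127.2] rot [-3.141e+00 -1.000e-03  6.900e-02] F [-0.2  0.6 -0.9] op 0.098 q6 1.05 n 2
togo [ -2.8  -8.6 -47.2] [-0.001 -0.001  0.009]
[-0.0017, 0.0042, 0.0236, -0.0, -0.001, 0.005, 0.0]
[-0.0017, 0.0042, 0.0236, -0.0, -0.001, 0.005, 0.0]
```

>>> {"name": "play_rows", "arguments": {
  "moves": [
    [-0.0017, 0.004, 0.022, 0, 0, 0.005, 0],
    [-0.0017, 0.004, 0.022, 0, 0, 0.004, 0],
    [0, 0, 0.012, 0, 0, 0, 0],
    [0, 0, 0, 0, 0, 0, 0],
    [0, 0, 0, 0, 0, 0, 0]
  ]
}}

```text
t: 13.3
eef_pos: [519.3, -185.6, 69.2]
tcp_rot: [-3.14, -0.001, 0.062]
ft_force: [0.4, 0.8, -0.6]
opening: 0.097
```

```bash
python3 plan.py 519 -190 50 0.06 35 0
```

```text
t 13.3 pos [ 519.3 -185.6   69.2] rot [-3.14e+00 -1.00e-03  6.20e-02] F [ 0.4  0.8 -0.6] op 0.097 q6 1.04 n 1
togo [ -0.3  -4.4 -19.2] [-0.002 -0.001  0.002]
[-0.0006, 0.0044, 0.0192, -0.002, -0.001, 0.002, 0.0]
```

>>> {"name": "play_rows", "arguments": {
  "moves": [
    [0, 0.0045, 0.006, 0, 0, 0, 0],
    [0, 0.0, 0.006, 0, 0, 0, 0],
    [0, 0, 0.003, 0, 0, 0, 0],
    [0, 0, 0, 0, 0, 0, 0]
  ]
}}

```text
t: 13.7
eef_pos: [520.7, -189.9, 55.0]
tcp_rot: [-3.142, -0.004, 0.063]
ft_force: [-0.1, -0.3, -0.7]
opening: 0.094
```

```bash
python3 plan.py 519 -190 50 0.06 35 0; python3 - <<'E'
from h import *
c=read_camera("scene");crop(c,60,120,200,260,4.2,"c5.png")
E
```

```text
t 13.7 pos [ 520.7 -189.9   55. ] rot [-3.142 -0.004  0.063] F [-0.1 -0.3 -0.7] op 0.094 q6 1.04 n 1
togo [-1.7 -0.1 -5. ] [-0.    -0.004  0.003]
[-0.0017, 0.0, 0.005, -0.0, -0.004, 0.003, 0.0]
```

View pics/c5.png

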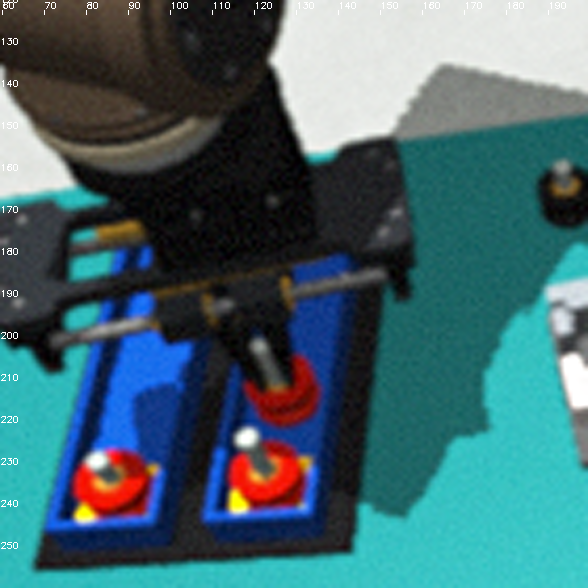

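The casting is centred inside the long row, in front of the sample. I'll lower and release it.

>>> {"name": "play_rows", "arguments": {
  "moves": [
    [0, 0, 0.003, 0, 0, 0, 0],
    [0, 0, 0.002, 0, 0, 0, 0],
    [0, 0, 0.001, 0, 0, 0, 0],
    [0, 0, 0, 0, 0, 0, 0]
  ]
}}

```text
t: 14.15
eef_pos: [520.9, -190.0, 49.0]
tcp_rot: [3.141, -0.004, 0.063]
ft_force: [0.4, -0.1, 0.4]
opening: 0.099
```

>>> {"name": "play_rows", "arguments": {
  "moves": [
    [0, 0, 0.001, 0, 0, 0, 0],
    [0, 0, 0.001, 0, 0, 0, 0],
    [0, 0, 0, 0, 0, 0, 0]
  ]
}}

```text
t: 14.45
eef_pos: [521.2, -190.1, 49.3]
tcp_rot: [3.14, -0.006, 0.063]
ft_force: [0.3, -0.9, -1.1]
opening: 0.095
```

>>> {"name": "play_rows", "arguments": {
  "moves": [
    [0, 0, 0, 0, 0, 0, 30],
    [0, 0, 0, 0, 0, 0, 30],
    [0, 0, 0, 0, 0, 0, 30],
    [0, 0, -0.015, 0, 0, 0, 30],
    [0, 0, -0.025, 0, 0, 0, 30],
    [0, 0, -0.025, 0, 0, 0, 30]
  ]
}}

```text
t: 15.05
eef_pos: [519.5, -189.5, 112.8]
tcp_rot: [-3.139, -0.0, 0.063]
ft_force: [1.0, -0.0, 0.4]
opening: 0.301
```

```bash
python3 plan.py 523.9 69.4 120 0.06 42 30; python3 - <<'E'
from h import *
c=read_camera("scene");crop(c,60,120,350,260,2.75,"c6.png")
E
```

```text
t 15.05 pos [ 519.5 -189.5  112.8] rot [-3.139 -0.     0.063] F [ 1.  -0.   0.4] op 0.301 q6 1.04 n 7
togo [  4.4 258.9   7.2] [-0.002 -0.     0.003]
[0.0029, -0.0369, -0.001, -0.0, -0.0, 0.0, 30.0]
[0.0029, -0.0369, -0.001, -0.0, -0.0, 0.0, 30.0]
[0.0029, -0.0369, -0.001, -0.0, -0.0, 0.0, 30.0]
[0.0029, -0.0369, -0.001, -0.0, -0.0, 0.0, 30.0]
[0.0029, -0.0369, -0.001, -0.0, -0.0, 0.0, 30.0]
[0.0029, -0.0369, -0.001, -0.0, -0.0, 0.0, 30.0]
[0.0029, -0.0369, -0.001, -0.0, -0.0, 0.0, 30.0]
```

View pics/c6.png

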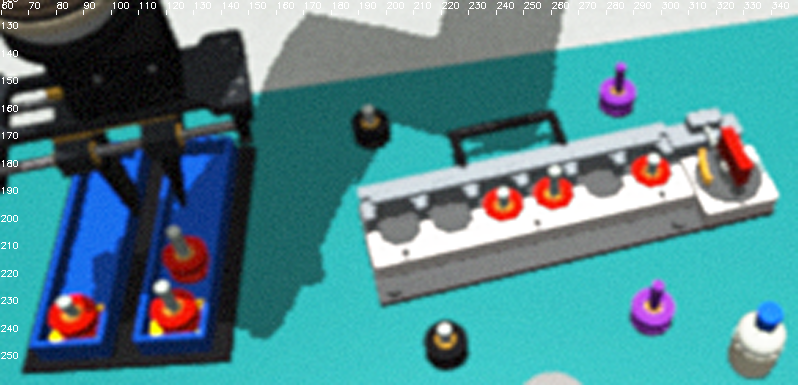

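The first long casting stands beside its sample, and the other three are undisturbed. Next is the short one at cavity -22, (242,190).

>>> {"name": "play_rows", "arguments": {
  "moves": [
    [0.003, -0.035, -0.004, 0, 0, 0, 30],
    [0.003, -0.037, -0.001, 0, 0, 0, 30],
    [0.003, -0.037, 0, 0, 0, 0, 30],
    [0.003, -0.037, 0, 0, 0, 0, 30],
    [0.003, -0.037, 0, 0, 0, 0, 30],
    [0.003, -0.035, 0, 0, 0, 0, 30],
    [0, -0.015, 0, 0, 0, 0, 30],
    [0, 0, 0, 0, 0, 0, 30]
  ]
}}

```text
t: 15.9
eef_pos: [525.6, 50.8, 122.3]
tcp_rot: [3.139, -0.01, 0.06]
ft_force: [0.6, -0.2, -0.4]
opening: 0.302
```

```bash
python3 plan.py 523.9 69.4 47 0.06 25 30
```

```text
t 15.9 pos [525.6  50.8 122.3] rot [ 3.139 -0.01   0.06 ] F [ 0.6 -0.2 -0.4] op 0.302 q6 1.48 n 4
togo [ -1.7  18.6 -75.3] [ 0.003 -0.01   0.   ]
[-0.0003, -0.0047, 0.0188, 0.001, -0.002, 0.0, 30.0]
[-0.0003, -0.0047, 0.0188, 0.001, -0.002, 0.0, 30.0]
[-0.0002, -0.0047, 0.0188, 0.001, -0.002, 0.0, 30.0]
[-0.0002, -0.0047, 0.0188, 0.001, -0.002, 0.0, 30.0]
```

>>> {"name": "play_rows", "arguments": {
  "moves": [
    [-0.001, -0.018, 0.01, 0.003, -0.01, 0, 30],
    [0, 0, 0.015, 0, 0, 0, 30],
    [0, 0, 0.012, 0, 0, 0, 30],
    [0, 0, 0, 0, 0, 0, 30]
  ]
}}

```text
t: 16.3
eef_pos: [524.2, 67.4, 83.9]
tcp_rot: [-3.141, -0.0, 0.06]
ft_force: [-0.5, -0.3, 0.2]
opening: 0.298
```

```bash
python3 plan.py 523.9 69.4 47 0.06 25 30
```

```text
t 16.3 pos [524.2  67.4  83.9] rot [-3.141 -0.     0.06 ] F [-0.5 -0.3  0.2] op 0.298 q6 1.51 n 2
togo [ -0.3   2.  -36.9] [-0. -0. -0.]
[-0.0001, -0.001, 0.0184, -0.0, -0.0, -0.0, 30.0]
[-0.0001, -0.001, 0.0184, -0.0, -0.0, -0.0, 30.0]
```

>>> {"name": "play_rows", "arguments": {
  "moves": [
    [0, -0.002, 0.015, 0, 0, 0, 30],
    [0, 0, 0.015, 0, 0, 0, 30],
    [0, 0, 0.006, 0, 0, 0, 30],
    [0, 0, 0, 0, 0, 0, 30]
  ]
}}

```text
t: 16.7
eef_pos: [525.2, 66.8, 47.7]
tcp_rot: [3.142, -0.002, 0.057]
ft_force: [-0.1, -0.5, 0.1]
opening: 0.302
```

```bash
python3 plan.py 523.9 69.4 46 0.06 25 30
```

```text
t 16.7 pos [525.2  66.8  47.7] rot [ 3.142e+00 -2.000e-03  5.700e-02] F [-0.1 -0.5  0.1] op 0.302 q6 1.52 n 1
togo [-1.3  2.6 -1.7] [ 0.    -0.002 -0.003]
[-0.0012, -0.0026, 0.0017, 0.0, -0.002, -0.003, 30.0]
```

>>> {"name": "play_rows", "arguments": {
  "moves": [
    [-0.001, -0.0026, 0.0017, 0, 0, 0, 30],
    [0, 0, 0, 0, 0, 0, 0],
    [0, 0, 0, 0, 0, 0, 0],
    [0, 0, 0, 0, 0, 0, 0],
    [0, 0, 0, 0, 0, 0, 0],
    [0, 0, 0, 0, 0, 0, 0]
  ]
}}

```text
t: 17.3
eef_pos: [525.0, 69.1, 48.2]
tcp_rot: [3.141, -0.005, 0.056]
ft_force: [0.1, 0.0, -0.8]
opening: 0.098
```

>>> {"name": "play_rows", "arguments": {
  "moves": [
    [0, 0, -0.015, 0, 0, 0, 0],
    [0, 0, -0.025, 0, 0, 0, 0],
    [0, 0, -0.025, 0, 0, 0, 0],
    [0, 0, -0.02, 0, 0, 0, 0]
  ]
}}

```text
t: 17.7
eef_pos: [523.2, 69.1, 133.4]
tcp_rot: [-3.141, 0.002, 0.056]
ft_force: [0.3, 0.3, -0.5]
opening: 0.095
```

```bash
python3 plan.py 508.5 -265.5 125 0.06 42 0; python3 - <<'E'
from h import *
c=read_camera("scene");crop(c,180,110,350,230,4.5,"c7.png")
E
```

```text
t 17.7 pos [523.2  69.1 133.4] rot [-3.141e+00  2.000e-03  5.600e-02] F [ 0.3  0.3 -0.5] op 0.095 q6 1.52 n 8
togo [ -14.7 -334.6   -8.4] [-0.     0.002 -0.004]
[-0.0042, 0.0417, 0.001, -0.0, 0.0, -0.0, 0.0]
[-0.0042, 0.0417, 0.001, -0.0, 0.0, -0.0, 0.0]
[-0.0042, 0.0416, 0.001, -0.0, 0.0, -0.0, 0.0]
[-0.0042, 0.0416, 0.001, -0.0, 0.0, -0.0, 0.0]
[-0.0043, 0.0416, 0.001, -0.0, 0.0, -0.0, 0.0]
[-0.0043, 0.0416, 0.001, -0.0, 0.0, -0.0, 0.0]
[-0.0043, 0.0416, 0.001, -0.0, 0.0, -0.0, 0.0]
[-0.0043, 0.0416, 0.001, -0.0, 0.0, -0.0, 0.0]
```

View pics/c7.png

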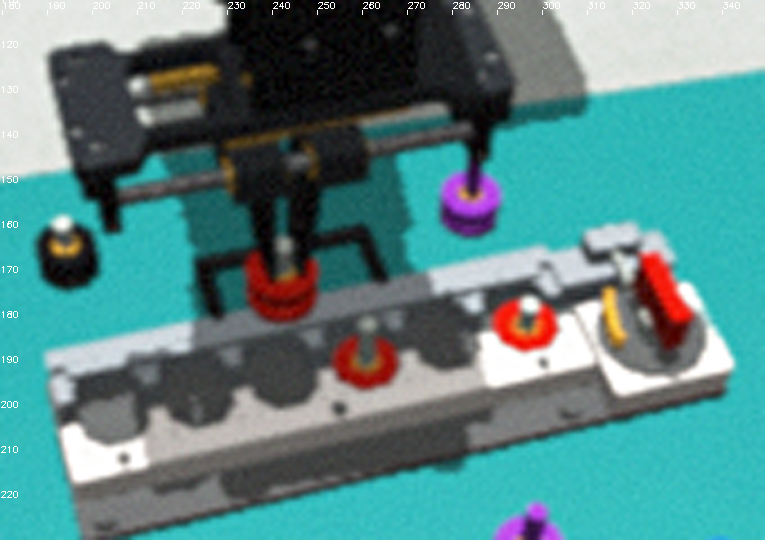

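A short stud is held upright at (242,175). I'll carry it to the short row.

>>> {"name": "play_rows", "arguments": {
  "moves": [
    [-0.002, 0.035, 0, 0, 0, 0, 0],
    [-0.002, 0.04, 0, 0, 0, 0, 0],
    [-0.002, 0.04, 0, 0, 0, 0, 0],
    [-0.003, 0.04, 0, 0, 0, 0, 0],
    [-0.004, 0.04, 0, 0, 0, 0, 0],
    [-0.004, 0.04, 0, 0, 0, 0, 0],
    [-0.004, 0.035, 0, 0, 0, 0, 0],
    [-0.004, 0.025, 0, 0, 0, 0, 0]
  ]
}}

```text
t: 18.55
eef_pos: [516.6, -234.7, 135.6]
tcp_rot: [3.141, -0.006, 0.063]
ft_force: [-0.1, 0.7, 0.1]
opening: 0.092
```

```bash
python3 plan.py 508.5 -265.5 100 0.06 42 0
```

```text
t 18.55 pos [ 516.6 -234.7  135.6] rot [ 3.141 -0.006  0.063] F [-0.1  0.7  0.1] op 0.092 q6 0.96 n 2
togo [ -8.1 -30.8 -35.6] [ 0.    -0.006  0.003]
[-0.0051, 0.0151, 0.0178, 0.0, -0.003, 0.002, 0.0]
[-0.005, 0.0151, 0.0178, 0.0, -0.003, 0.002, 0.0]
```

>>> {"name": "play_rows", "arguments": {
  "moves": [
    [-0.006, 0.012, 0.01, 0, -0.003, 0, 0],
    [-0.004, 0.013, 0.018, 0, 0, 0, 0],
    [0, 0, 0.02, 0, 0, 0, 0],
    [0, 0, 0.01, 0, 0, 0, 0],
    [0, 0, 0, 0, 0, 0, 0]
  ]
}}

```text
t: 19.05
eef_pos: [505.9, -262.7, 72.1]
tcp_rot: [-3.141, -0.001, 0.06]
ft_force: [-0.1, -0.1, 0.3]
opening: 0.096
```

```bash
python3 plan.py 508.5 -265.5 56 0.06 42 0
```

```text
t 19.05 pos [ 505.9 -262.7   72.1] rot [-3.141e+00 -1.000e-03  6.000e-02] F [-0.1 -0.1  0.3] op 0.096 q6 0.91 n 1
togo [  2.6  -2.8 -16.1] [-0.001 -0.001 -0.   ]
[0.0024, 0.003, 0.0161, -0.001, -0.001, -0.0, 0.0]
```

>>> {"name": "play_rows", "arguments": {
  "moves": [
    [0.002, 0.003, 0.006, 0, 0, 0, 0],
    [0, 0, 0.006, 0, 0, 0, 0],
    [0, 0, 0.003, 0, 0, 0, 0],
    [0, 0, 0, 0, 0, 0, 0]
  ]
}}

```text
t: 19.45
eef_pos: [509.1, -264.6, 57.0]
tcp_rot: [-3.141, -0.002, 0.062]
ft_force: [0.2, 1.1, -0.4]
opening: 0.095
```

```bash
python3 plan.py 508.5 -265.5 50 0.06 42 0; python3 - <<'E'
from h import *
c=read_camera("scene");crop(c,60,120,200,260,4.2,"c8.png")
E
```

```text
t 19.45 pos [ 509.1 -264.6   57. ] rot [-3.141e+00 -2.000e-03  6.200e-02] F [ 0.2  1.1 -0.4] op 0.095 q6 0.91 n 1
togo [-0.6 -0.9 -7. ] [-0.    -0.002  0.002]
[-0.0007, 0.0009, 0.007, -0.0, -0.002, 0.002, 0.0]
```

View pics/c8.png

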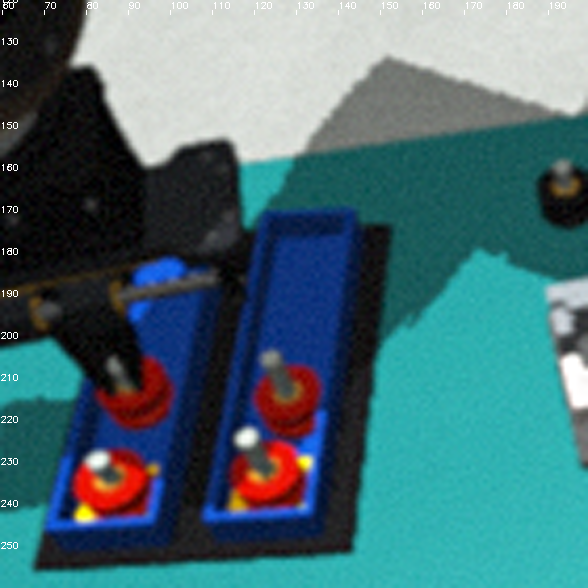

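Centred in the short row. I'll lower and release it.

>>> {"name": "play_rows", "arguments": {
  "moves": [
    [0, 0.001, 0.003, 0, 0, 0, 0],
    [0, 0, 0.003, 0, 0, 0, 0],
    [0, 0, 0.002, 0, 0, 0, 0],
    [0, 0, 0, 0, 0, 0, 0]
  ]
}}

```text
t: 19.9
eef_pos: [509.7, -265.8, 49.7]
tcp_rot: [3.141, -0.004, 0.062]
ft_force: [-0.2, 1.2, 2.0]
opening: 0.093
```

>>> {"name": "play_rows", "arguments": {
  "moves": [
    [0, 0, 0.001, 0, 0, 0, 0],
    [0, 0, 0, 0, 0, 0, 30],
    [0, 0, 0, 0, 0, 0, 30],
    [0, 0, 0, 0, 0, 0, 30],
    [0, 0, -0.015, 0, 0, 0, 30],
    [0, 0, -0.025, 0, 0, 0, 30],
    [0, 0, -0.025, 0, 0, 0, 30]
  ]
}}

```text
t: 20.6
eef_pos: [508.2, -265.1, 113.0]
tcp_rot: [-3.139, 0.001, 0.062]
ft_force: [0.2, -0.1, -0.6]
opening: 0.3
```

```bash
python3 plan.py 521.3 113.4 120 0.06 45 30; python3 - <<'E'
from h import *
c=read_camera("scene");crop(c,60,120,350,260,2.75,"c9.png")
E
```

```text
t 20.6 pos [ 508.2 -265.1  113. ] rot [-3.139e+00  1.000e-03  6.200e-02] F [ 0.2 -0.1 -0.6] op 0.3 q6 0.91 n 9
togo [ 13.1 378.5   7. ] [-0.003  0.001  0.002]
[0.004, -0.0419, -0.0007, -0.0, 0.0, 0.0, 30.0]
[0.004, -0.0419, -0.0007, -0.0, 0.0, 0.0, 30.0]
[0.004, -0.0419, -0.0007, -0.0, 0.0, 0.0, 30.0]
[0.004, -0.0419, -0.0007, -0.0, 0.0, 0.0, 30.0]
[0.004, -0.0419, -0.0007, -0.0, 0.0, 0.0, 30.0]
[0.004, -0.0419, -0.0007, -0.0, 0.0, 0.0, 30.0]
[0.004, -0.0419, -0.0007, -0.0, 0.0, 0.0, 30.0]
[0.004, -0.0419, -0.0008, -0.0, 0.0, 0.0, 30.0]
[0.004, -0.0419, -0.0008, -0.0, 0.0, 0.0, 30.0]
```

View pics/c9.png

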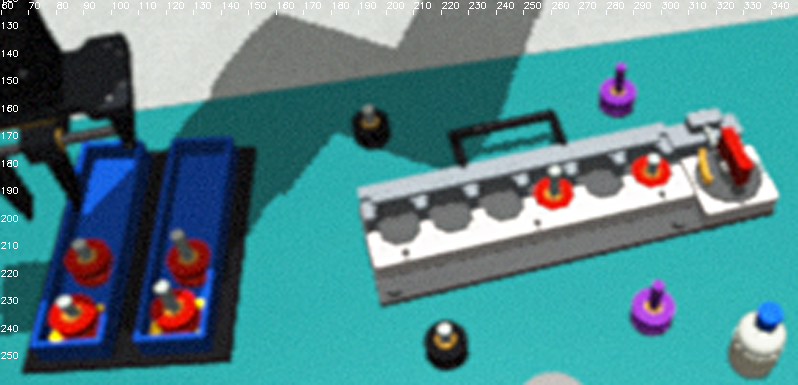

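Good. Next is the long casting at cavity +22, (261,187).

>>> {"name": "play_rows", "arguments": {
  "moves": [
    [0.004, -0.035, -0.006, 0, 0, 0, 30],
    [0.004, -0.042, -0.002, 0, 0, 0, 30],
    [0.004, -0.042, 0, 0, 0, 0, 30],
    [0.004, -0.042, 0, 0, 0, 0, 30],
    [0.004, -0.042, 0, 0, 0, 0, 30],
    [0.004, -0.042, 0, 0, 0, 0, 30],
    [0.004, -0.042, 0, 0, 0, 0, 30],
    [0.003, -0.035, 0, 0, 0, 0, 30]
  ]
}}

```text
t: 21.45
eef_pos: [522.5, 63.8, 124.9]
tcp_rot: [3.138, -0.009, 0.054]
ft_force: [0.1, -0.7, -0.4]
opening: 0.303
```

```bash
python3 plan.py 521.3 113.4 110 0.06 45 30
```

```text
t 21.45 pos [522.5  63.8 124.9] rot [ 3.138 -0.009  0.054] F [ 0.1 -0.7 -0.4] op 0.303 q6 1.52 n 2
togo [ -1.2  49.6 -14.9] [ 0.004 -0.009 -0.006]
[0.0006, -0.0248, 0.0074, 0.002, -0.004, -0.003, 30.0]
[0.0008, -0.0248, 0.0074, 0.002, -0.004, -0.003, 30.0]
```

>>> {"name": "play_rows", "arguments": {
  "moves": [
    [0, -0.022, 0.002, 0.002, -0.004, -0.003, 30],
    [0, -0.02, 0.005, 0.002, -0.004, -0.003, 30],
    [0, 0, 0.006, 0, 0, 0, 30],
    [0, 0, 0.006, 0, 0, 0, 30]
  ]
}}

```text
t: 21.85
eef_pos: [520.0, 111.7, 104.9]
tcp_rot: [-3.141, -0.002, 0.066]
ft_force: [0.2, 0.2, -0.5]
opening: 0.298
```

```bash
python3 plan.py 521.3 113.4 47 0.06 45 30
```

```text
t 21.85 pos [520.  111.7 104.9] rot [-3.141e+00 -2.000e-03  6.600e-02] F [ 0.2  0.2 -0.5] op 0.298 q6 1.59 n 2
togo [  1.3   1.7 -57.9] [-0.    -0.002  0.006]
[0.0007, -0.0008, 0.029, -0.0, -0.001, 0.003, 30.0]
[0.0007, -0.0008, 0.029, -0.0, -0.001, 0.003, 30.0]
```

>>> {"name": "play_rows", "arguments": {
  "moves": [
    [0.001, -0.001, 0.02, 0, 0, 0.003, 30],
    [0.001, -0.001, 0.02, 0, 0, 0.003, 30],
    [0, 0, 0.009, 0, 0, 0, 30],
    [0, 0, 0.002, 0, 0, 0, 30],
    [0, 0, 0, 0, 0, 0, 30]
  ]
}}

```text
t: 22.35
eef_pos: [522.3, 109.8, 50.8]
tcp_rot: [3.141, -0.001, 0.056]
ft_force: [0.0, -0.3, 0.4]
opening: 0.298
```

```bash
python3 plan.py 521.3 113.4 47 0.06 45 30
```

```text
t 22.35 pos [522.3 109.8  50.8] rot [ 3.141e+00 -1.000e-03  5.600e-02] F [ 0.  -0.3  0.4] op 0.298 q6 1.6 n 1
togo [-1.   3.6 -3.8] [ 0.    -0.001 -0.004]
[-0.0008, -0.0037, 0.0038, 0.0, -0.001, -0.004, 30.0]
```

>>> {"name": "play_rows", "arguments": {
  "moves": [
    [-0.001, -0.0037, 0.003, 0, 0, 0, 30],
    [0, 0, 0.0, 0, 0, 0, 0],
    [0, 0, 0, 0, 0, 0, 0],
    [0, 0, 0, 0, 0, 0, 0],
    [0, 0, 0, 0, 0, 0, 0],
    [0, 0, 0, 0, 0, 0, 0]
  ]
}}

```text
t: 22.95
eef_pos: [522.0, 113.4, 49.9]
tcp_rot: [3.142, -0.005, 0.056]
ft_force: [-1.2, -0.0, 0.3]
opening: 0.096
```

>>> {"name": "play_rows", "arguments": {
  "moves": [
    [0, 0, -0.015, 0, 0, 0, 0],
    [0, 0, -0.025, 0, 0, 0, 0],
    [0, 0, -0.025, 0, 0, 0, 0],
    [0, 0, -0.02, 0, 0, 0, 0]
  ]
}}

```text
t: 23.35
eef_pos: [520.1, 113.3, 135.1]
tcp_rot: [3.141, 0.001, 0.056]
ft_force: [-0.0, -0.5, -0.9]
opening: 0.098
```

```bash
python3 plan.py 467.5 -182.2 125 0.06 42 0; python3 - <<'E'
from h import *
c=read_camera("scene");crop(c,60,100,350,250,2.75,"d1.png")
E
```

```text
t 23.35 pos [520.1 113.3 135.1] rot [3.141e+00 1.000e-03 5.600e-02] F [-0.  -0.5 -0.9] op 0.098 q6 1.61 n 8
togo [ -52.6 -295.5  -10.1] [ 0.     0.001 -0.004]
[-0.0086, 0.0365, 0.0013, 0.0, 0.0, -0.001, 0.0]
[-0.0086, 0.0365, 0.0013, 0.0, 0.0, -0.001, 0.0]
[-0.0087, 0.0365, 0.0013, 0.0, 0.0, -0.001, 0.0]
[-0.0087, 0.0365, 0.0013, 0.0, 0.0, -0.001, 0.0]
[-0.0087, 0.0365, 0.0013, 0.0, 0.0, -0.001, 0.0]
[-0.0087, 0.0365, 0.0013, 0.0, 0.0, -0.001, 0.0]
[-0.0087, 0.0365, 0.0013, 0.0, 0.0, -0.001, 0.0]
[-0.0088, 0.0365, 0.0013, 0.0, 0.0, -0.001, 0.0]
```

View pics/d1.png

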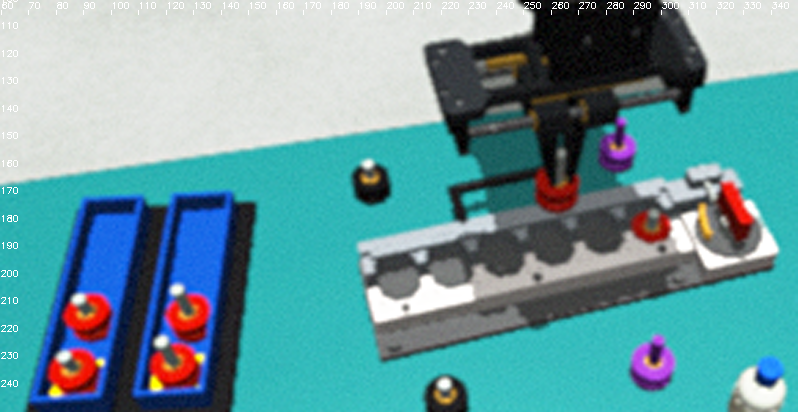

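>>> {"name": "play_rows", "arguments": {
  "moves": [
    [-0.007, 0.032, 0, 0, 0, 0, 0],
    [-0.0086, 0.0365, 0, 0, 0, 0, 0],
    [-0.0087, 0.0365, 0, 0, 0, 0, 0],
    [-0.0087, 0.0365, 0, 0, 0, 0, 0],
    [-0.0087, 0.0365, 0, 0, 0, 0, 0],
    [-0.0087, 0.0365, 0, 0, 0, 0, 0],
    [-0.0087, 0.0365, 0, 0, 0, 0, 0],
    [-0.005, 0.02, 0, 0, 0, 0, 0]
  ]
}}

```text
t: 24.2
eef_pos: [471.7, -168.0, 137.2]
tcp_rot: [3.141, -0.007, 0.062]
ft_force: [-0.3, -0.5, -0.8]
opening: 0.095
```

```bash
python3 plan.py 467.5 -182.2 110 0.06 42 0
```

```text
t 24.2 pos [ 471.7 -168.   137.2] rot [ 3.141 -0.007  0.062] F [-0.3 -0.5 -0.8] op 0.095 q6 1.03 n 1
togo [ -4.2 -14.2 -27.2] [ 0.    -0.007  0.002]
[-0.0052, 0.0139, 0.0272, 0.0, -0.007, 0.002, 0.0]
```

>>> {"name": "play_rows", "arguments": {
  "moves": [
    [-0.002, 0.009, 0.015, 0, -0.005, 0, 0],
    [0, 0.002, 0.02, 0, 0, 0, 0],
    [0, 0, 0.02, 0, 0, 0, 0],
    [0, 0, 0.01, 0, 0, 0, 0],
    [0, 0, 0, 0, 0, 0, 0]
  ]
}}

```text
t: 24.7
eef_pos: [469.5, -180.7, 66.1]
tcp_rot: [-3.141, -0.001, 0.059]
ft_force: [0.1, 0.7, -0.2]
opening: 0.097
```

```bash
python3 plan.py 467.5 -182.2 60 0.06 42 0
```

```text
t 24.7 pos [ 469.5 -180.7   66.1] rot [-3.141e+00 -1.000e-03  5.900e-02] F [ 0.1  0.7 -0.2] op 0.097 q6 1.01 n 1
togo [-2.  -1.5 -6.1] [-0.    -0.001 -0.001]
[-0.0021, 0.0014, 0.0061, -0.0, -0.001, -0.001, 0.0]
```

>>> {"name": "play_rows", "arguments": {
  "moves": [
    [-0.001, 0.0015, 0.005, 0, 0, 0, 0],
    [0, 0, 0.003, 0, 0, 0, 0],
    [0, 0, 0, 0, 0, 0, 0]
  ]
}}

```text
t: 25.0
eef_pos: [469.1, -181.5, 57.8]
tcp_rot: [-3.141, -0.001, 0.06]
ft_force: [0.0, -0.1, -0.5]
opening: 0.099
```

```bash
python3 plan.py 467.5 -182.2 52 0.06 42 0; python3 - <<'E'
from h import *
c=read_camera("scene");crop(c,60,120,200,260,4.2,"d2.png")
E
```

```text
t 25.0 pos [ 469.1 -181.5   57.8] rot [-3.141e+00 -1.000e-03  6.000e-02] F [ 0.  -0.1 -0.5] op 0.099 q6 1.01 n 1
togo [-1.6 -0.7 -5.8] [-0.    -0.001  0.   ]
[-0.0016, 0.0006, 0.0058, -0.0, -0.001, 0.0, 0.0]
```

View pics/d2.png

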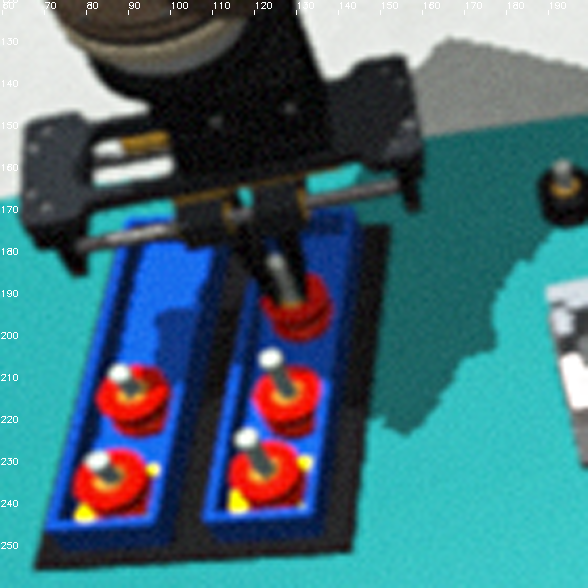

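>>> {"name": "play_rows", "arguments": {
  "moves": [
    [0, 0.001, 0.003, 0, 0, 0, 0],
    [0, 0, 0.002, 0, 0, 0, 0],
    [0, 0, 0.002, 0, 0, 0, 0],
    [0, 0, 0.001, 0, 0, 0, 0]
  ]
}}

```text
t: 25.45
eef_pos: [469.8, -182.9, 51.2]
tcp_rot: [3.14, -0.003, 0.06]
ft_force: [-4.4, 2.4, 24.0]
opening: 0.094
```

>>> {"name": "play_rows", "arguments": {
  "moves": [
    [0, 0, 0, 0, 0, 0, 0],
    [0, 0, 0, 0, 0, 0, 30],
    [0, 0, 0, 0, 0, 0, 30],
    [0, 0, 0, 0, 0, 0, 30],
    [0, 0, -0.015, 0, 0, 0, 30],
    [0, 0, -0.025, 0, 0, 0, 30],
    [0, 0, -0.025, 0, 0, 0, 30],
    [0, 0, -0.005, 0, 0, 0, 30]
  ]
}}

```text
t: 26.25
eef_pos: [469.1, -182.6, 122.1]
tcp_rot: [3.142, -0.001, 0.06]
ft_force: [0.0, -0.5, 0.1]
opening: 0.299
```

```bash
python3 plan.py 516 201.2 125 0.06 45 30; python3 - <<'E'
from h import *
c=read_camera("scene");crop(c,60,120,350,260,2.75,"d3.png")
E
```

```text
t 26.25 pos [ 469.1 -182.6  122.1] rot [ 3.142e+00 -1.000e-03  6.000e-02] F [ 0.  -0.5  0.1] op 0.299 q6 1.01 n 9
togo [ 46.9 383.8   2.9] [ 0.    -0.001  0.   ]
[0.0078, -0.0423, -0.0003, 0.0, -0.0, 0.0, 30.0]
[0.0078, -0.0423, -0.0003, 0.0, -0.0, 0.0, 30.0]
[0.0078, -0.0423, -0.0003, 0.0, -0.0, 0.0, 30.0]
[0.0078, -0.0423, -0.0003, 0.0, -0.0, 0.0, 30.0]
[0.0078, -0.0423, -0.0003, 0.0, -0.0, 0.0, 30.0]
[0.0078, -0.0423, -0.0003, 0.0, -0.0, 0.0, 30.0]
[0.0078, -0.0423, -0.0003, 0.0, -0.0, 0.0, 30.0]
[0.0078, -0.0423, -0.0003, 0.0, -0.0, 0.0, 30.0]
[0.0078, -0.0423, -0.0003, 0.0, -0.0, 0.0, 30.0]
```

View pics/d3.png

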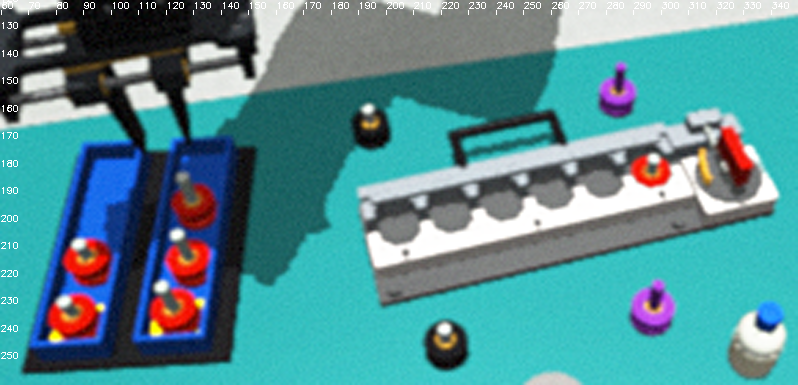

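Three castings are placed upright. The last is the short one at cavity +110, (297,182).

>>> {"name": "play_rows", "arguments": {
  "moves": [
    [0.006, -0.035, -0.003, 0, 0, 0, 30],
    [0.0078, -0.042, 0, 0, 0, 0, 30],
    [0.0078, -0.042, 0, 0, 0, 0, 30],
    [0.0078, -0.042, 0, 0, 0, 0, 30],
    [0.0078, -0.042, 0, 0, 0, 0, 30],
    [0.0078, -0.042, 0, 0, 0, 0, 30],
    [0.0078, -0.042, 0, 0, 0, 0, 30],
    [0.006, -0.035, 0, 0, 0, 0, 30]
  ]
}}

```text
t: 27.1
eef_pos: [508.5, 150.1, 117.1]
tcp_rot: [3.142, 0.005, 0.051]
ft_force: [0.6, -0.4, 0.7]
opening: 0.301
```

```bash
python3 plan.py 516 201.2 115 0.06 45 30
```

```text
t 27.1 pos [508.5 150.1 117.1] rot [3.142 0.005 0.051] F [ 0.6 -0.4  0.7] op 0.301 q6 1.68 n 2
togo [ 7.5 51.1 -2.1] [ 0.     0.005 -0.009]
[0.0051, -0.0253, 0.001, 0.0, 0.003, -0.004, 30.0]
[0.0052, -0.0253, 0.001, 0.0, 0.003, -0.004, 30.0]
```

>>> {"name": "play_rows", "arguments": {
  "moves": [
    [0.004, -0.022, 0, 0, 0.003, -0.004, 30],
    [0.005, -0.022, 0, 0, 0.003, -0.004, 30],
    [0, 0, 0.005, 0, 0, 0, 30],
    [0, 0, 0.005, 0, 0, 0, 30]
  ]
}}

```text
t: 27.5
eef_pos: [513.5, 200.5, 101.9]
tcp_rot: [3.141, 0.003, 0.066]
ft_force: [0.8, -1.3, -0.5]
opening: 0.302
```

```bash
python3 plan.py 516 201.2 48 0.06 45 30
```

```text
t 27.5 pos [513.5 200.5 101.9] rot [3.141e+00 3.000e-03 6.600e-02] F [ 0.8 -1.3 -0.5] op 0.302 q6 1.76 n 2
togo [  2.5   0.7 -53.9] [0.001 0.003 0.006]
[0.0014, -0.0003, 0.027, 0.0, 0.002, 0.003, 30.0]
[0.0013, -0.0003, 0.027, 0.0, 0.002, 0.003, 30.0]
```

>>> {"name": "play_rows", "arguments": {
  "moves": [
    [0.001, -0.001, 0.02, 0, 0, 0.003, 30],
    [0.001, 0, 0.018, 0, 0, 0.003, 30],
    [0, 0, 0.008, 0, 0, 0, 30],
    [0, 0, 0.002, 0, 0, 0, 30],
    [0, 0, 0, 0, 0, 0, 30]
  ]
}}

```text
t: 28.0
eef_pos: [513.8, 197.2, 48.9]
tcp_rot: [3.14, 0.008, 0.056]
ft_force: [0.1, 0.6, -0.0]
opening: 0.297
```

```bash
python3 plan.py 516 201.2 47 0.06 45 30
```

```text
t 28.0 pos [513.8 197.2  48.9] rot [3.14  0.008 0.056] F [ 0.1  0.6 -0. ] op 0.297 q6 1.76 n 1
togo [ 2.2  4.  -1.9] [ 0.002  0.008 -0.004]
[0.0024, -0.0038, 0.0019, 0.002, 0.008, -0.004, 30.0]
```

>>> {"name": "play_rows", "arguments": {
  "moves": [
    [0.002, -0.0038, 0.002, 0.002, 0.008, 0, 30],
    [0, 0, 0.0, 0, 0, 0, 0],
    [0, 0, 0, 0, 0, 0, 0],
    [0, 0, 0, 0, 0, 0, 0],
    [0, 0, 0, 0, 0, 0, 0],
    [0, 0, 0, 0, 0, 0, 0]
  ]
}}

```text
t: 28.6
eef_pos: [516.6, 201.4, 48.9]
tcp_rot: [-3.141, -0.004, 0.056]
ft_force: [0.4, -0.1, -0.9]
opening: 0.09
```

>>> {"name": "play_rows", "arguments": {
  "moves": [
    [0, 0, -0.015, 0, 0, 0, 0],
    [0, 0, -0.025, 0, 0, 0, 0],
    [0, 0, -0.025, 0, 0, 0, 0],
    [0, 0, -0.02, 0, 0, 0, 0]
  ]
}}

```text
t: 29.0
eef_pos: [514.8, 200.9, 133.9]
tcp_rot: [3.141, 0.003, 0.056]
ft_force: [0.5, 0.5, -0.7]
opening: 0.091
```

```bash
python3 plan.py 457 -257.5 130 0.06 42 0; python3 - <<'E'
from h import *
c=read_camera("scene");crop(c,60,100,350,250,2.75,"d4.png")
E
```

```text
t 29.0 pos [514.8 200.9 133.9] rot [3.141e+00 3.000e-03 5.600e-02] F [ 0.5  0.5 -0.7] op 0.091 q6 1.77 n 12
togo [ -57.8 -458.4   -3.9] [ 0.     0.003 -0.004]
[-0.0069, 0.0379, 0.0004, 0.0, 0.0, -0.0, 0.0]
[-0.007, 0.0379, 0.0003, 0.0, 0.0, -0.0, 0.0]
[-0.007, 0.0379, 0.0003, 0.0, 0.0, -0.0, 0.0]
[-0.007, 0.0379, 0.0003, 0.0, 0.0, -0.0, 0.0]
[-0.007, 0.0379, 0.0003, 0.0, 0.0, -0.0, 0.0]
[-0.007, 0.0379, 0.0003, 0.0, 0.0, -0.0, 0.0]
[-0.007, 0.0379, 0.0003, 0.0, 0.0, -0.0, 0.0]
[-0.007, 0.0379, 0.0003, 0.0, 0.0, -0.0, 0.0]
[-0.007, 0.0379, 0.0003, 0.0, 0.0, -0.0, 0.0]
[-0.0071, 0.0378, 0.0003, 0.0, 0.0, -0.0, 0.0]
[-0.0071, 0.0378, 0.0003, 0.0, 0.0, -0.0, 0.0]
[-0.0071, 0.0378, 0.0003, 0.0, 0.0, -0.0, 0.0]
```

View pics/d4.png

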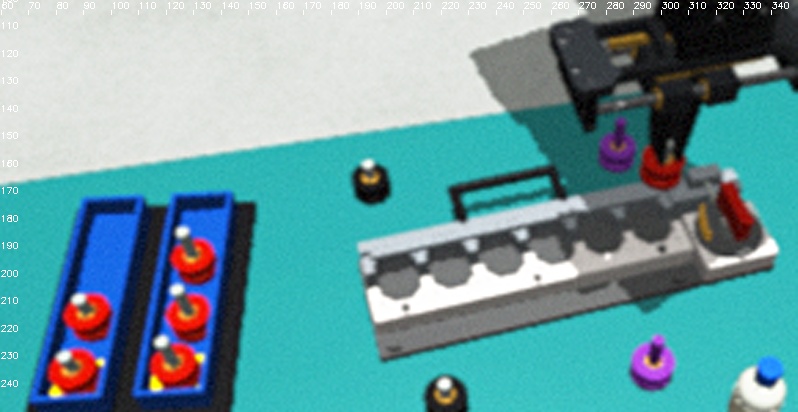

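>>> {"name": "play_rows", "arguments": {
  "moves": [
    [-0.006, 0.035, 0, 0, 0, 0, 0],
    [-0.007, 0.042, 0, 0, 0, 0, 0],
    [-0.007, 0.042, 0, 0, 0, 0, 0],
    [-0.007, 0.042, 0, 0, 0, 0, 0],
    [-0.007, 0.042, 0, 0, 0, 0, 0],
    [-0.007, 0.042, 0, 0, 0, 0, 0],
    [-0.007, 0.042, 0, 0, 0, 0, 0],
    [-0.007, 0.042, 0, 0, 0, 0, 0]
  ]
}}

```text
t: 29.85
eef_pos: [479.1, -137.3, 136.0]
tcp_rot: [-3.14, -0.007, 0.065]
ft_force: [0.3, 0.6, -1.4]
opening: 0.093
```

```bash
python3 plan.py 457 -257.5 130 0.06 42 0
```

```text
t 29.85 pos [ 479.1 -137.3  136. ] rot [-3.14  -0.007  0.065] F [ 0.3  0.6 -1.4] op 0.093 q6 1.09 n 3
togo [ -22.1 -120.2   -6. ] [-0.001 -0.007  0.005]
[-0.01, 0.0395, 0.0019, -0.0, -0.002, 0.002, 0.0]
[-0.0099, 0.0395, 0.0019, -0.0, -0.002, 0.002, 0.0]
[-0.0098, 0.0395, 0.0019, -0.0, -0.002, 0.002, 0.0]
```

>>> {"name": "play_rows", "arguments": {
  "moves": [
    [-0.009, 0.036, 0, 0, -0.002, 0, 0],
    [-0.009, 0.036, 0, 0, -0.002, 0, 0],
    [-0.006, 0.025, 0, 0, 0, 0, 0],
    [0, 0, 0.005, 0, 0, 0, 0],
    [0, 0, 0.01, 0, 0, 0, 0]
  ]
}}

```text
t: 30.35
eef_pos: [459.3, -244.8, 119.4]
tcp_rot: [3.141, -0.004, 0.058]
ft_force: [-0.2, 0.3, 0.6]
opening: 0.091
```

```bash
python3 plan.py 457 -257.5 60 0.06 30 0
```

```text
t 30.35 pos [ 459.3 -244.8  119.4] rot [ 3.141 -0.004  0.058] F [-0.2  0.3  0.6] op 0.091 q6 0.89 n 3
togo [ -2.3 -12.7 -59.4] [ 0.    -0.004 -0.002]
[-0.0011, 0.0042, 0.0198, 0.0, -0.001, -0.001, 0.0]
[-0.0011, 0.0042, 0.0198, 0.0, -0.001, -0.001, 0.0]
[-0.0011, 0.0042, 0.0198, 0.0, -0.001, -0.001, 0.0]
```

>>> {"name": "play_rows", "arguments": {
  "moves": [
    [-0.001, 0.009, 0.012, 0, -0.004, 0, 0],
    [0, 0.002, 0.018, 0, 0, 0, 0],
    [0, 0, 0.012, 0, 0, 0, 0],
    [0, 0, 0, 0, 0, 0, 0]
  ]
}}

```text
t: 30.75
eef_pos: [458.8, -253.5, 71.7]
tcp_rot: [-3.139, 0.004, 0.062]
ft_force: [0.7, 0.4, -0.3]
opening: 0.095
```

```bash
python3 plan.py 457 -257.5 60 0.06 30 0
```

```text
t 30.75 pos [ 458.8 -253.5   71.7] rot [-3.139  0.004  0.062] F [ 0.7  0.4 -0.3] op 0.095 q6 0.88 n 1
togo [ -1.8  -4.  -11.7] [-0.002  0.004  0.002]
[-0.002, 0.0039, 0.0117, -0.002, 0.004, 0.002, 0.0]
```

>>> {"name": "play_rows", "arguments": {
  "moves": [
    [-0.001, 0.004, 0.006, 0, 0.004, 0, 0],
    [0, 0, 0.005, 0, 0, 0, 0],
    [0, 0, 0, 0, 0, 0, 0]
  ]
}}

```text
t: 31.05
eef_pos: [458.4, -257.0, 59.5]
tcp_rot: [-3.139, -0.0, 0.064]
ft_force: [-0.2, 0.2, 0.1]
opening: 0.092
```

```bash
python3 plan.py 457 -257.5 51 0.06 30 0; python3 - <<'E'
from h import *
c=read_camera("scene");crop(c,60,120,200,260,4.2,"d5.png")
E
```

```text
t 31.05 pos [ 458.4 -257.    59.5] rot [-3.139 -0.     0.064] F [-0.2  0.2  0.1] op 0.092 q6 0.87 n 1
togo [-1.4 -0.5 -8.5] [-0.003 -0.     0.004]
[-0.0014, 0.0004, 0.0085, -0.003, -0.0, 0.004, 0.0]
```

View pics/d5.png

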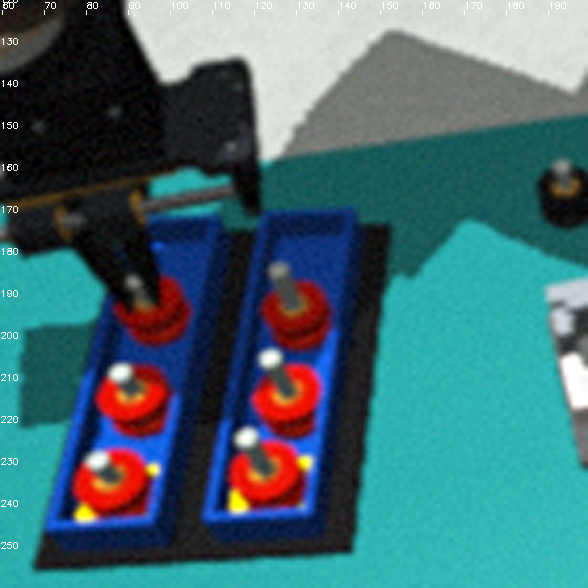

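>>> {"name": "play_rows", "arguments": {
  "moves": [
    [0, 0, 0.004, 0, 0, 0, 0],
    [0, 0, 0.003, 0, 0, 0, 0],
    [0, 0, 0.002, 0, 0, 0, 0],
    [0, 0, 0.001, 0, 0, 0, 0]
  ]
}}

```text
t: 31.5
eef_pos: [459.0, -257.4, 50.3]
tcp_rot: [-3.141, -0.002, 0.065]
ft_force: [-5.2, 0.3, 15.3]
opening: 0.093
```

>>> {"name": "play_rows", "arguments": {
  "moves": [
    [0, 0, 0, 0, 0, 0, 0],
    [0, 0, 0, 0, 0, 0, 30],
    [0, 0, 0, 0, 0, 0, 30],
    [0, 0, 0, 0, 0, 0, 30],
    [0, 0, -0.015, 0, 0, 0, 30],
    [0, 0, -0.025, 0, 0, 0, 30],
    [0, 0, -0.03, 0, 0, 0, 30],
    [0, 0, -0.025, 0, 0, 0, 30]
  ]
}}

```text
t: 32.3
eef_pos: [457.7, -256.7, 145.2]
tcp_rot: [-3.137, 0.003, 0.064]
ft_force: [-0.1, -0.5, 0.2]
opening: 0.302
```

```bash
python3 plan.py 439.8 86.6 130 1.63 45 32; python3 - <<'E'
from h import *
c=read_camera("scene");crop(c,60,100,350,250,2.75,"d6.png")
E
```

```text
t 32.3 pos [ 457.7 -256.7  145.2] rot [-3.137e+00  3.000e-03  6.400e-02] F [-0.1 -0.5  0.2] op 0.302 q6 0.87 n 12
togo [-17.9 343.3 -15.2] [-0.006 -0.002 -1.566]
[0.0004, -0.0286, 0.0014, -0.001, -0.0, -0.13, 32.0]
[0.0041, -0.0284, 0.0014, -0.001, -0.0, -0.13, 32.0]
[0.0077, -0.0276, 0.0014, -0.001, -0.0, -0.13, 32.0]
[0.0113, -0.0263, 0.0014, -0.001, -0.0, -0.13, 32.0]
[0.0146, -0.0247, 0.0014, -0.001, -0.0, -0.13, 32.0]
[0.0177, -0.0225, 0.0013, -0.001, -0.0, -0.13, 32.0]
[0.0205, -0.0201, 0.0013, -0.001, -0.0, -0.13, 32.0]
[0.0229, -0.0172, 0.0013, -0.001, -0.0, -0.13, 32.0]
[0.0249, -0.0141, 0.0013, -0.001, -0.0, -0.13, 32.0]
[0.0266, -0.0107, 0.0013, -0.001, -0.0, -0.13, 32.0]
[0.0277, -0.0072, 0.0013, -0.001, -0.0, -0.13, 32.0]
[0.0284, -0.0035, 0.0013, -0.001, -0.0, -0.13, 32.0]
```

View pics/d6.png

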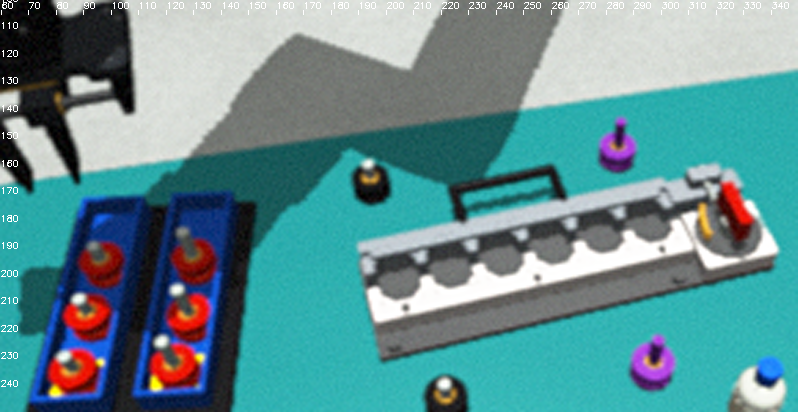

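All four are sorted and the mould is empty. Back to the handle.

>>> {"name": "play_rows", "arguments": {
  "moves": [
    [0, -0.0286, 0, 0, 0, -0.13, 32],
    [0.004, -0.0284, 0, 0, 0, -0.13, 32],
    [0.0077, -0.0276, 0, 0, 0, -0.13, 32],
    [0.0113, -0.0263, 0, 0, 0, -0.13, 32],
    [0.0146, -0.0247, 0, 0, 0, -0.13, 32],
    [0.0177, -0.0225, 0, 0, 0, -0.13, 32],
    [0.0205, -0.02, 0, 0, 0, -0.13, 32],
    [0.023, -0.017, 0, 0, 0, -0.13, 32]
  ]
}}

```text
t: 33.15
eef_pos: [444.4, -24.3, 150.0]
tcp_rot: [3.134, -0.001, 1.138]
ft_force: [0.1, 0.7, -0.4]
opening: 0.322
```

```bash
python3 plan.py 439.8 86.6 120 1.63 45 32
```

```text
t 33.15 pos [444.4 -24.3 150. ] rot [ 3.134e+00 -1.000e-03  1.138e+00] F [ 0.1  0.7 -0.4] op 0.322 q6 0.23 n 4
togo [ -4.6 110.9 -30. ] [ 0.007  0.    -0.492]
[0.0247, -0.0127, 0.0074, 0.002, 0.0, -0.123, 32.0]
[0.0261, -0.0096, 0.0075, 0.002, 0.0, -0.123, 32.0]
[0.027, -0.0063, 0.0075, 0.002, 0.0, -0.123, 32.0]
[0.0276, -0.0029, 0.0075, 0.002, 0.0, -0.123, 32.0]
```

>>> {"name": "play_rows", "arguments": {
  "moves": [
    [0.024, -0.0127, 0.005, 0.002, 0, -0.123, 32],
    [0.025, -0.0096, 0.007, 0.002, 0, -0.123, 32],
    [0.025, -0.0063, 0.007, 0.002, 0, -0.115, 32],
    [0.02, -0.002, 0.007, 0, 0, -0.09, 32],
    [0, 0, 0, 0, 0, 0, 32],
    [0, 0, 0, 0, 0, 0, 32]
  ]
}}

```text
t: 33.75
eef_pos: [437.7, 81.8, 123.0]
tcp_rot: [3.139, 0.001, 1.615]
ft_force: [-0.2, 0.2, -0.2]
opening: 0.322
```

```bash
python3 plan.py 439.8 86.6 60 1.63 45 32; python3 - <<'E'
from h import *
c=read_camera("scene");crop(c,180,110,350,230,4.5,"e1.png")
E
```

```text
t 33.75 pos [437.7  81.8 123. ] rot [3.139e+00 1.000e-03 1.615e+00] F [-0.2  0.2 -0.2] op 0.322 q6 -0.01 n 2
togo [  2.1   4.8 -63. ] [ 0.003  0.001 -0.015]
[0.0023, 0.0011, 0.0315, 0.001, 0.0, -0.008, 32.0]
[0.0023, 0.0011, 0.0315, 0.001, 0.0, -0.008, 32.0]
```

View pics/e1.png

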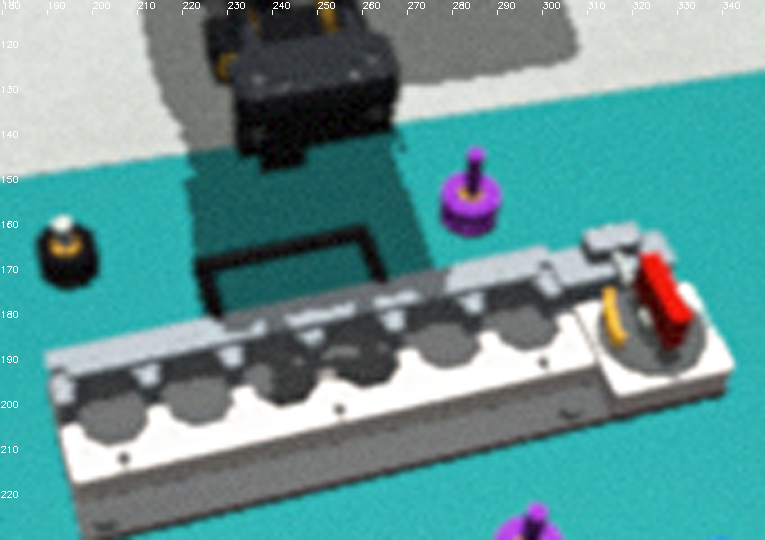

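>>> {"name": "play_rows", "arguments": {
  "moves": [
    [0.002, 0.001, 0.025, 0, 0, -0.008, 32],
    [0.002, 0.001, 0.03, 0, 0, -0.007, 32],
    [0, 0, 0.018, 0, 0, 0, 32],
    [0, 0, 0.005, 0, 0, 0, 32],
    [0, 0, 0, 0, 0, 0, 32]
  ]
}}

```text
t: 34.3
eef_pos: [442.5, 81.7, 44.8]
tcp_rot: [3.133, 0.001, 1.617]
ft_force: [-0.1, 0.1, 0.2]
opening: 0.318
```

```bash
python3 plan.py 439.8 86.6 28 1.63 45 32
```

```text
t 34.3 pos [442.5  81.7  44.8] rot [3.133e+00 1.000e-03 1.617e+00] F [-0.1  0.1  0.2] op 0.318 q6 -0.01 n 1
togo [ -2.7   4.9 -16.8] [ 0.009  0.001 -0.013]
[0.005, -0.0026, 0.0168, 0.009, 0.001, -0.013, 32.0]
```

>>> {"name": "play_rows", "arguments": {
  "moves": [
    [0.005, -0.002, 0.009, 0.009, 0, -0.012, 32],
    [0, 0, 0.005, 0, 0, 0, 32],
    [0, 0, 0, 0, 0, 0, 0],
    [0, 0, 0, 0, 0, 0, 0],
    [0, 0, 0, 0, 0, 0, 0],
    [0, 0, 0, 0, 0, 0, 0]
  ]
}}

```text
t: 34.9
eef_pos: [441.3, 86.4, 32.2]
tcp_rot: [3.139, 0.001, 1.628]
ft_force: [-0.1, -0.2, -7.6]
opening: 0.096
```

>>> {"name": "play_rows", "arguments": {
  "moves": [
    [0, 0.004, 0, 0, 0, 0, 0],
    [0, 0.004, 0, 0, 0, 0, 0],
    [0, 0.003, 0, 0, 0, 0, 0]
  ]
}}

```text
t: 35.2
eef_pos: [451.5, 87.1, 32.1]
tcp_rot: [-3.141, 0.001, 1.628]
ft_force: [-2.9, 0.4, -1.9]
opening: 0.096
```

>>> {"name": "play_rows", "arguments": {
  "moves": [
    [0, 0.003, 0, 0, 0, 0, 0],
    [0, 0.002, 0, 0, 0, 0, 0],
    [0, 0.001, 0, 0, 0, 0, 0],
    [0, 0.001, 0, 0, 0, 0, 0]
  ]
}}

```text
t: 35.6
eef_pos: [455.1, 87.3, 32.1]
tcp_rot: [-3.131, 0.001, 1.629]
ft_force: [-7.3, -0.8, 4.0]
opening: 0.1
```

>>> {"name": "play_rows", "arguments": {
  "moves": [
    [0, 0.001, 0, 0, 0, 0, 0],
    [0, 0.001, 0, 0, 0, 0, 0]
  ]
}}

```text
t: 35.8
eef_pos: [455.2, 87.3, 32.1]
tcp_rot: [-3.126, 0.001, 1.629]
ft_force: [-7.0, -0.6, 2.0]
opening: 0.098
```

>>> {"name": "play_rows", "arguments": {
  "moves": [
    [0, 0.004, 0, 0, 0, 0, 0],
    [0, 0.004, 0, 0, 0, 0, 0]
  ]
}}

```text
t: 36.0
eef_pos: [456.7, 87.5, 31.9]
tcp_rot: [-3.11, 0.001, 1.629]
ft_force: [-22.8, -1.8, 18.0]
opening: 0.099
```

The half is shut (22 N against the stop). I'll release and go to the cam.

>>> {"name": "play_rows", "arguments": {
  "moves": [
    [0, 0, 0, 0, 0, 0, 32],
    [0, 0, 0, 0, 0, 0, 32],
    [0, 0, 0, 0, 0, 0, 32],
    [0, 0, -0.02, -0.015, 0, 0, 32],
    [0, 0, -0.035, -0.015, 0, 0, 32],
    [0, 0, -0.035, 0, 0, 0, 50],
    [0, 0, -0.005, 0, 0, 0, 50]
  ]
}}

```text
t: 36.7
eef_pos: [461.1, 87.7, 129.9]
tcp_rot: [3.139, 0.001, 1.628]
ft_force: [-0.1, 0.2, -0.6]
opening: 0.435
```

```bash
python3 plan.py 534.5 263 128 3.2 45 50; python3 - <<'E'
from h import *
c=read_camera("scene");crop(c,180,110,350,230,4.5,"e2.png")
E
```

```text
t 36.7 pos [461.1  87.7 129.9] rot [3.139e+00 1.000e-03 1.628e+00] F [-0.1  0.2 -0.6] op 0.435 q6 -0.01 n 12
togo [ 73.4 175.3  -1.9] [ 0.002  0.003 -1.572]
[0.0142, 0.007, 0.0002, 0.0, 0.0, -0.131, 50.0]
[0.0132, 0.0087, 0.0002, 0.0, 0.0, -0.131, 50.0]
[0.0119, 0.0104, 0.0002, 0.0, 0.0, -0.131, 50.0]
[0.0105, 0.0119, 0.0002, 0.0, 0.0, -0.131, 50.0]
[0.0088, 0.0131, 0.0002, 0.0, 0.0, -0.131, 50.0]
[0.0071, 0.0142, 0.0002, 0.0, 0.0, -0.131, 50.0]
[0.0051, 0.015, 0.0002, 0.0, 0.0, -0.131, 50.0]
[0.0031, 0.0155, 0.0002, 0.0, 0.0, -0.131, 50.0]
[0.0011, 0.0158, 0.0002, 0.0, 0.0, -0.131, 50.0]
[-0.001, 0.0158, 0.0002, 0.0, 0.0, -0.131, 50.0]
[-0.003, 0.0155, 0.0002, 0.0, 0.0, -0.131, 50.0]
[-0.005, 0.015, 0.0002, 0.0, 0.0, -0.131, 50.0]
```

View pics/e2.png

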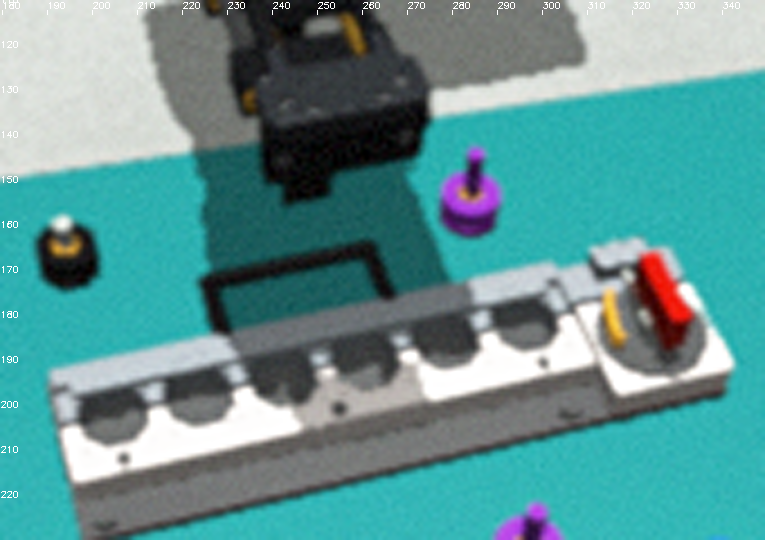

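>>> {"name": "play_rows", "arguments": {
  "moves": [
    [0.0142, 0.007, 0, 0, 0, -0.131, 50],
    [0.0132, 0.0087, 0, 0, 0, -0.131, 50],
    [0.0119, 0.0104, 0, 0, 0, -0.131, 50],
    [0.0105, 0.0119, 0, 0, 0, -0.131, 50],
    [0.0088, 0.0131, 0, 0, 0, -0.131, 50],
    [0.0071, 0.0142, 0, 0, 0, -0.131, 50],
    [0.005, 0.015, 0, 0, 0, -0.131, 50],
    [0.003, 0.0155, 0, 0, 0, -0.131, 50]
  ]
}}

```text
t: 37.55
eef_pos: [510.9, 208.0, 121.6]
tcp_rot: [-3.141, 0.001, 2.712]
ft_force: [0.5, 0.4, -0.6]
opening: 0.501
```

```bash
python3 plan.py 534.5 263 120 3.2 45 50
```

```text
t 37.55 pos [510.9 208.  121.6] rot [-3.141e+00  1.000e-03  2.712e+00] F [ 0.5  0.4 -0.6] op 0.501 q6 -0.87 n 4
togo [23.6 55.  -1.6] [-0.001  0.001 -0.488]
[0.0004, 0.015, 0.0004, -0.0, 0.0, -0.122, 50.0]
[-0.0015, 0.0149, 0.0004, -0.0, 0.0, -0.122, 50.0]
[-0.0033, 0.0146, 0.0004, -0.0, 0.0, -0.122, 50.0]
[-0.005, 0.0141, 0.0004, -0.0, 0.0, -0.122, 50.0]
```

>>> {"name": "play_rows", "arguments": {
  "moves": [
    [0.0004, 0.014, 0, 0, 0, -0.12, 50],
    [-0.0015, 0.014, 0, 0, 0, -0.12, 50],
    [-0.0033, 0.014, 0, 0, 0, -0.12, 50],
    [-0.004, 0.01, 0, 0, 0, -0.1, 50],
    [0, 0, 0, 0, 0, 0, 50],
    [0, 0, 0, 0, 0, 0, 50]
  ]
}}

```text
t: 38.15
eef_pos: [533.2, 260.1, 112.9]
tcp_rot: [-3.139, -0.004, -3.09]
ft_force: [0.3, 0.2, -0.8]
opening: 0.496
```

```bash
python3 plan.py 534.5 263 58 3.2 45 50; python3 - <<'E'
from h import *
c=read_camera("scene");crop(c,220,110,380,230,4.5,"e3.png")
E
```

```text
t 38.15 pos [533.2 260.1 112.9] rot [-3.139 -0.004 -3.09 ] F [ 0.3  0.2 -0.8] op 0.496 q6 -1.28 n 2
togo [  1.3   2.9 -54.9] [-0.002 -0.004 -0.007]
[-0.0008, 0.0015, 0.0274, -0.001, -0.002, -0.003, 50.0]
[-0.0008, 0.0014, 0.0274, -0.001, -0.002, -0.003, 50.0]
```

View pics/e3.png

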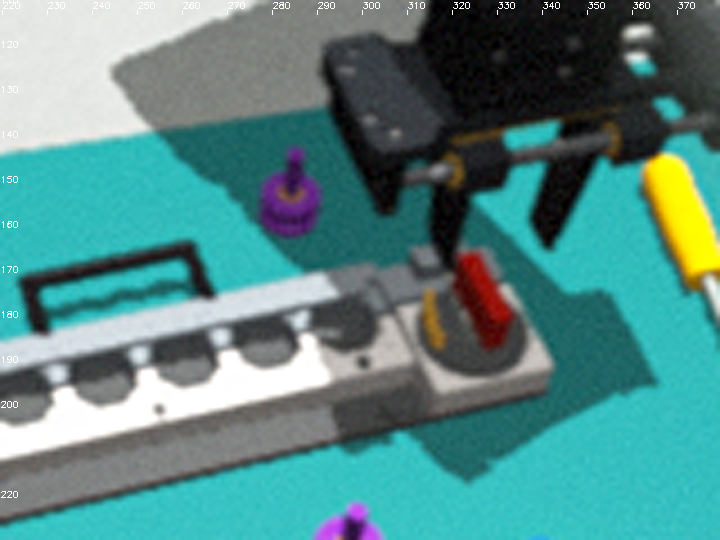

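>>> {"name": "play_rows", "arguments": {
  "moves": [
    [-0.001, 0.002, 0.022, 0, -0.003, -0.004, 50],
    [-0.001, 0.002, 0.02, 0, 0, -0.004, 50],
    [0, 0, 0.006, 0, 0, 0, 50],
    [0, 0, 0, 0, 0, 0, 50]
  ]
}}

```text
t: 38.6
eef_pos: [534.8, 262.1, 63.4]
tcp_rot: [-3.139, -0.001, -3.091]
ft_force: [0.3, 0.2, 0.2]
opening: 0.5
```

```bash
python3 plan.py 534.9 263.5 58 3.21 45 50
```

```text
t 38.6 pos [534.8 262.1  63.4] rot [-3.139e+00 -1.000e-03 -3.091e+00] F [0.3 0.2 0.2] op 0.5 q6 -1.27 n 1
togo [ 0.1  1.4 -5.4] [-0.002 -0.001 -0.018]
[-0.0002, 0.0014, 0.0054, -0.002, -0.001, -0.018, 50.0]
```

>>> {"name": "play_rows", "arguments": {
  "moves": [
    [0, 0.0014, 0.004, 0, 0, -0.018, 50],
    [0, 0, 0.001, 0, 0, 0, 50],
    [0, 0, 0, 0, 0, 0, 0],
    [0, 0, 0, 0, 0, 0, 0],
    [0, 0, 0, 0, 0, 0, 0],
    [0, 0, 0, 0, 0, 0, 0],
    [0, 0, 0, 0, 0, 0, 0]
  ]
}}

```text
t: 39.3
eef_pos: [535.7, 263.6, 61.1]
tcp_rot: [-3.141, 0.003, -3.074]
ft_force: [-1.6, 18.2, -0.6]
opening: 0.138
```

>>> {"name": "play_rows", "arguments": {
  "moves": [
    [0, 0, 0, 0, 0, 0.1, 0],
    [0, 0, 0, 0, 0, 0.12, 0],
    [0, 0, 0, 0, 0, 0.12, 0],
    [0, 0, 0, 0, 0, 0.12, 0]
  ]
}}

```text
t: 39.7
eef_pos: [535.5, 263.4, 61.1]
tcp_rot: [-3.141, 0.003, 2.736]
ft_force: [-0.0, -1.2, 0.4]
opening: 0.124
```

```bash
python3 plan.py 534.9 263.5 58 1.77 45 0;python3 -c "
from h import *;print(state()['moment'])"
```

```text
t 39.7 pos [535.5 263.4  61.1] rot [-3.141e+00  3.000e-03  2.736e+00] F [-0.  -1.2  0.4] op 0.124 q6 -0.81 n 7
togo [-0.6  0.1 -3.1] [0.001 0.003 0.966]
[0.0001, -0.0, 0.0004, 0.0, 0.0, 0.138, 0.0]
[0.0001, -0.0, 0.0004, 0.0, 0.0, 0.138, 0.0]
[0.0001, -0.0, 0.0004, 0.0, 0.0, 0.138, 0.0]
[0.0001, -0.0001, 0.0004, 0.0, 0.0, 0.138, 0.0]
[0.0001, -0.0001, 0.0004, 0.0, 0.0, 0.138, 0.0]
[0.0, -0.0001, 0.0004, 0.0, 0.0, 0.138, 0.0]
[0.0, -0.0001, 0.0004, 0.0, 0.0, 0.138, 0.0]
[-0.37058155  0.04966024  0.1681796 ]
```

>>> {"name": "play_rows", "arguments": {
  "moves": [
    [0, 0, 0, 0, 0, 0.12, 0],
    [0, 0, 0, 0, 0, 0.12, 0],
    [0, 0, 0, 0, 0, 0.12, 0],
    [0, 0, 0, 0, 0, 0.12, 0]
  ]
}}

```text
t: 40.1
eef_pos: [534.9, 262.5, 61.1]
tcp_rot: [-3.14, 0.004, 2.238]
ft_force: [-1.0, 1.9, -0.7]
opening: 0.128
```

```bash
python3 plan.py 534.9 263.5 58 1.77 45 0;python3 - <<'E'
from h import *
print(state()['moment'])
c=read_camera("scene");crop(c,180,110,350,230,4.5,"e4.png")
E
```

```text
t 40.1 pos [534.9 262.5  61.1] rot [-3.14   0.004  2.238] F [-1.   1.9 -0.7] op 0.128 q6 -0.31 n 4
togo [ 0.   1.  -3.1] [-0.001  0.004  0.468]
[0.0002, 0.0002, 0.0008, -0.0, 0.001, 0.117, 0.0]
[0.0002, 0.0001, 0.0008, -0.0, 0.001, 0.117, 0.0]
[0.0002, 0.0001, 0.0008, -0.0, 0.001, 0.117, 0.0]
[0.0002, 0.0001, 0.0008, -0.0, 0.001, 0.117, 0.0]
[0.43037127 0.37608278 0.40675661]
```

View pics/e4.png

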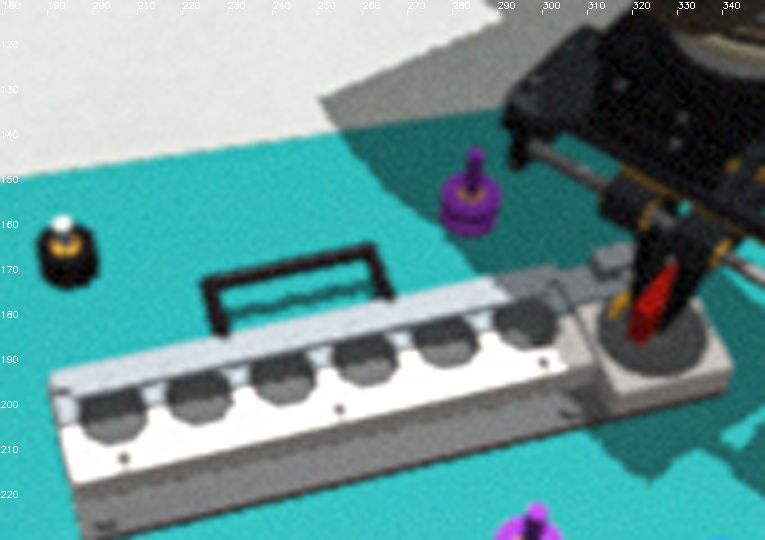

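The cam is catching and the half is drawing in. I'll continue.

>>> {"name": "play_rows", "arguments": {
  "moves": [
    [0, 0, 0, 0, 0, 0.12, 0],
    [0, 0, 0, 0, 0, 0.12, 0],
    [0, 0, 0, 0, 0, 0.12, 0],
    [0, 0, 0, 0, 0, 0.06, 0],
    [0, 0, 0, 0, 0, 0, 0]
  ]
}}

```text
t: 40.65
eef_pos: [534.0, 262.3, 61.1]
tcp_rot: [-3.14, 0.005, 1.807]
ft_force: [1.0, -0.5, -0.1]
opening: 0.124
```

```bash
python3 plan.py 534.9 263.5 58 1.77 45 0;python3 - <<'E'
from h import *
print(state()['moment'])
c=read_camera("scene");crop(c,180,110,350,230,4.5,"e5.png")
E
```

```text
t 40.65 pos [534.  262.3  61.1] rot [-3.14   0.005  1.807] F [ 1.  -0.5 -0.1] op 0.124 q6 0.12 n 1
togo [ 0.9  1.2 -3.1] [-0.002  0.005  0.037]
[0.001, 0.0012, 0.0031, -0.002, 0.005, 0.037, 0.0]
[-0.01774879  0.03138176 -0.12750733]
```

View pics/e5.png

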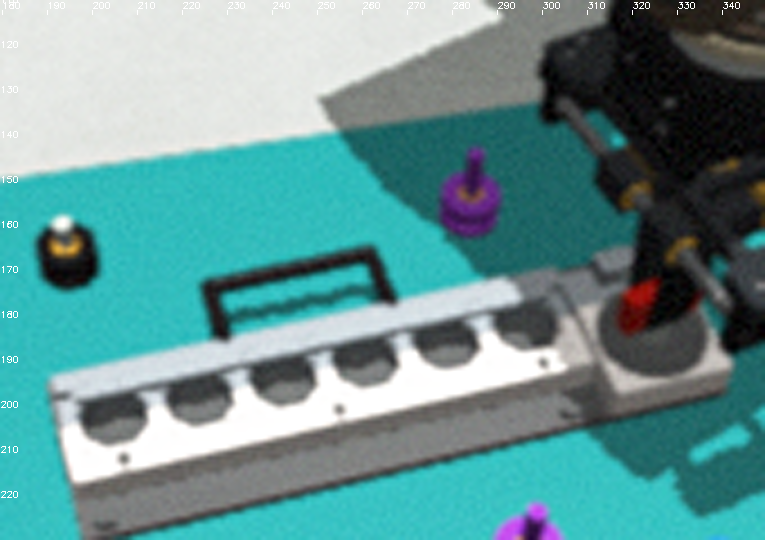

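>>> {"name": "play_rows", "arguments": {
  "moves": [
    [0, 0, 0, 0, 0, 0.03, 0],
    [0, 0, 0, 0, 0, 0, 0],
    [0, 0, 0, 0, 0, 0, 50],
    [0, 0, 0, 0, 0, 0, 50],
    [0, 0, 0, 0, 0, 0, 50],
    [0, 0, -0.025, 0, 0, 0, 50],
    [0, 0, -0.04, 0, 0, 0, 50],
    [0, 0, -0.04, 0, 0, 0, 50]
  ]
}}

```text
t: 41.5
eef_pos: [532.2, 262.0, 163.7]
tcp_rot: [-3.13, 0.006, 1.784]
ft_force: [0.8, 0.8, -0.3]
opening: 0.49
```

```bash
python3 plan.py 400 420 230 1.9 45 50
```

```text
t 41.5 pos [532.2 262.  163.7] rot [-3.13   0.006  1.784] F [ 0.8  0.8 -0.3] op 0.49 q6 0.14 n 5
togo [-132.2  158.    66.3] [-0.012  0.006 -0.116]
[0.0364, -0.0193, -0.0133, -0.002, 0.001, -0.023, 50.0]
[0.0369, -0.0184, -0.0133, -0.002, 0.001, -0.023, 50.0]
[0.0373, -0.0175, -0.0133, -0.002, 0.001, -0.023, 50.0]
[0.0377, -0.0166, -0.0133, -0.002, 0.001, -0.023, 50.0]
[0.0381, -0.0157, -0.0133, -0.002, 0.001, -0.023, 50.0]
```

>>> {"name": "play_rows", "arguments": {
  "moves": [
    [0.036, -0.019, -0.015, 0, 0, -0.023, 50],
    [0.037, -0.018, -0.015, 0, 0, -0.023, 50],
    [0.037, -0.0175, -0.015, 0, 0, -0.023, 50],
    [0.037, -0.0166, -0.013, 0, 0, -0.023, 50],
    [0.03, -0.015, -0.01, 0, 0, -0.023, 50],
    [0, 0, 0, 0, 0, 0, 50],
    [0, 0, 0, 0, 0, 0, 50]
  ]
}}

```text
t: 42.2
eef_pos: [401.6, 417.0, 240.9]
tcp_rot: [-3.141, 0.002, 1.903]
ft_force: [0.6, -0.8, -0.0]
opening: 0.499
```

```bash
python3 - <<'E'
from h import *
c=read_camera("scene");crop(c,50,110,380,300,2.4,"f1.png");crop(c,185,150,350,235,4.8,"f3.png")
c=read_camera("top");crop(c,60,90,440,300,2.1,"f2.png");crop(c,150,190,314,260,4.8,"f4.png")
E
```

```text
(no output)
```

View pics/f1.png

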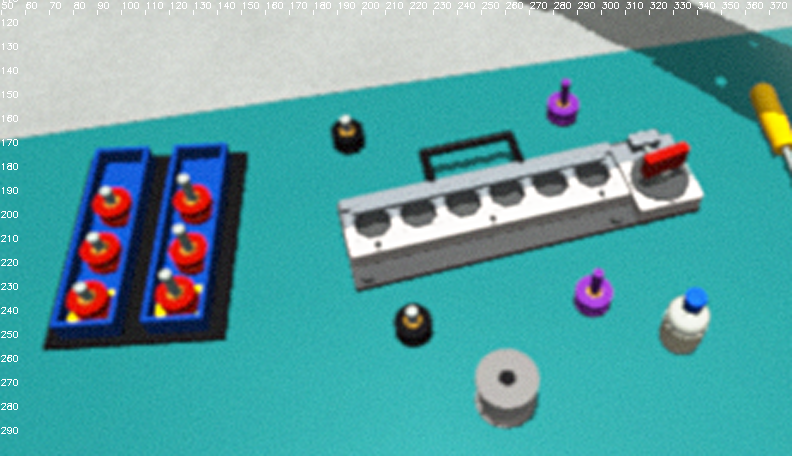

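View pics/f2.png

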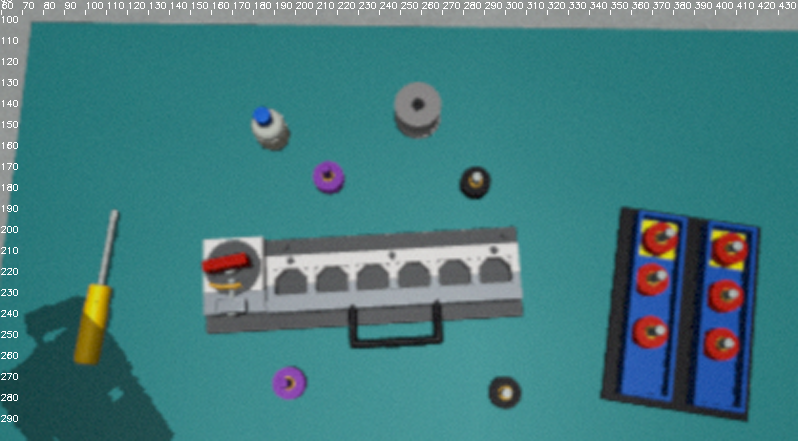

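View pics/f4.png

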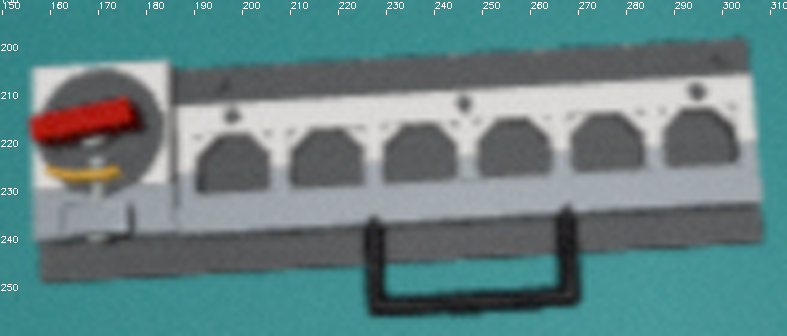

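View pics/f3.png

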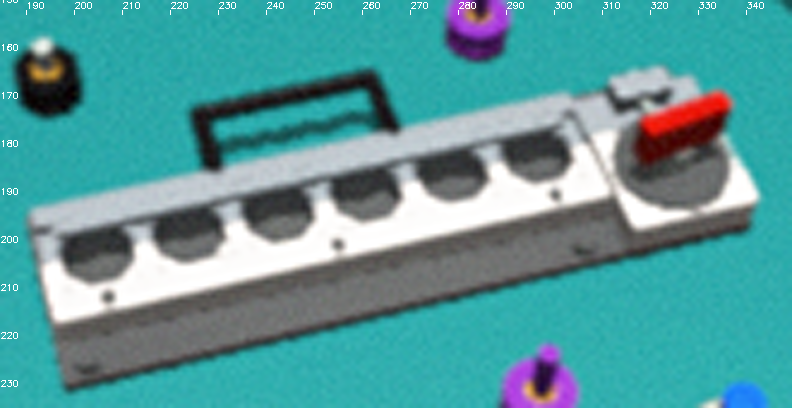

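The final views match the initial shut and locked mould: the handle, wing and stud sit at the same pixels. All six cavities are empty. Each row holds two upright castings plus its sample, and the other objects haven't moved.

```bash
python3 -c "
from cell import *
print(job_done())"
```

```text
the job is handed in; nothing more can be done
None
```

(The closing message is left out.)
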